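Fill the praline tray under the display shelf

ROBOT

A 6-joint arm with a two-finger parallel gripper is mounted at the origin on the work surface. World frame = base frame: x ahead of the robot, y to its left, z up, the work surface at z = 0. Lengths are in m, angles in rad, forces in N, time in s.
With the tool pointing down it reaches from about 0.275 to 0.775 m from the base axis. Payload 14.6 kg.
Tool frame: the origin (TCP) lies on the centre line of the jaws, within the pads' length; the fingertips stand 22 mm ahead of it and the grasp point (between the pads) lies 3 mm ahead of it; y points along the fingers, x is the direction in which the jaws open and shut, and the axes are right-handed (so a half turn about y gives the same grasp; the last joint's range is limited). The gripper opens to 85 mm and grips with 20 to 120 N. Pads are 22 mm wide; open, the fingers measure 114 mm over their backs; the gripper's body (76 mm by 85 mm) begins 54 mm behind the grasp point. The pads swing forward as they close: fully open they stand 13 mm farther back than shut.
Start: joints at [-0.155, 0.263, -0.048, 1.259, 0, 1.415], TCP at [0.525, -0, 0.223] pointing down, gripper open.
Joint ranges: [-2.65, 2.65], [-0.89, 1.7], [-1.18, 1.37], [-2.13, 2.11], [-1.35, 1.29], [-3.14, 3.14]. Speed limits (rad/s): [1.89, 1.89, 2.57, 2.79, 3.14, 3.14].

INTERFACE

Orientations are given as [roll, pitch, yaw] about the fixed x, y, z axes, in that order (R = Rz(yaw) Ry(pitch) Rx(roll)).
In Python, from rig import ctrl gives the robot as it stands. The module is installed in compiled form; this text tells all that it offers.
- The arm moves only by the tool carry_out, never from a script. Its argument "series" is a list of rows, each a list of 3 entries, a list of its own where there are three numbers: the turn, a rotation vector about the world's x, y, z in degrees, then the shift along the world's x, y, z in m, then the opening, from 0 (shut) to 1 (fully open). In form: [[[rx, ry, rz], [tx, ty, tz], gripper], ...]. A call has 1 to 10 rows; each row shifts and turns the pose as measured when the row begins; what a row does not reach is not made up. A row lasts 1/8 s, in which the tool goes at most 62.5 mm and 10.7 degrees, less where a joint would pass 70% of its speed; a pose out of reach is approached as far as the arm can. A call is refused whole if a number of a shift passes 0.0625 or a number of a turn 10.7, either way. A call with a gripper value outside its range is refused whole. The fingers move at their own pace and stop on an object; "force" is the grip in N (left out, the last holds). Time passes only in rows, so rows that do not move let the fingers close. It gives the time, the measured TCP pose, the force and the opening at its end, in the units of the state.
- ctrl.read_state(): the state, without advancing time (a new reading comes with each control period).
- ctrl.get_image(name): name is "scene" or "side" or "wrist"; returns a dict with "img" (384x512x3 uint8, blue, green, red), "fov_y" (degrees; the focal length in pixels is half the picture's height over the tangent of half this angle, whatever the lens; pixels are square), "cx", "cy" (the principal point, pixels), "R" (3x3) and "t" (3): a world point X has camera coordinates R X + t; the wrist camera has in their place "T_tool_cam" (4x4, takes a point from camera to tool coordinates, whose origin is the TCP and whose axes are the tool frame's). Camera axes: x right, y down, z forward; pixel columns grow to the right and rows downward; lengths in m; the calibration is good to about 2 mm. The wrist camera is an equidistant fisheye: a pixel r from the principal point sees the ray r / f radians off the axis. A picture is of the moment at which its call begins: read the wrist's pose just before it. There is no depth.
- ctrl.close_job(): hands the job in, once; it reports no verdict.
The state is a dict: "time_s": time; "joints": joint angles; "qvel": joint speeds; "joint_efforts": joint torques, N m; "ee_pos": TCP position; "tool_rot": TCP orientation; "force": force on the tool from outside, world axes, zero at the start; "ft_torque": the same for the moment, N m; "gripper_width": opening from 0.0 (shut) to 1.0 (fully open).
Only numpy, scipy, OpenCV 4.12 (cv2) and the standard library are available. Lean on these libraries where they do the work, as an engineer would, in place of code of your own. Each camera call takes 0.05 s, during which the arm holds its last target. There are 200 camera calls.

TASK

Put the two round pralines from the baking mat into the two pockets of the sloping tray on the display stand, one in each pocket in any order, dome up and sitting flat on the pocket floor. Let each one go only just above its pocket, since a fall of more than 3 cm cracks it, and leave the square brownies where they lie.

Things in the scene. Friction and masses are not known exactly. Their poses are not given: they have to be found in the camera images.
- praline0_center (a point): round chocolate praline (dark, domed top): straight round side 34 mm across from 0 to 18 mm above its flat base, then rounding in to the top at 28 mm; about 22 g. It starts dome up on the baking mat (mat top 2 mm above the table). Point: on its axis, 14 mm above the base; z runs from base to dome
- praline1_center (a point): round chocolate praline (dark, domed top): straight round side 34 mm across from 0 to 18 mm above its flat base, then rounding in to the top at 28 mm; about 22 g. It starts dome up on the baking mat (mat top 2 mm above the table). Point: on its axis, 14 mm above the base; z runs from base to dome
- brownie0_center (a point): square brownie piece 40 x 40 x 24 mm, brown, lying flat on the baking mat among the pralines; to be left alone. Point: its centre; x and y along its sides
- brownie1_center (a point): square brownie piece 40 x 40 x 24 mm, brown, lying flat on the baking mat among the pralines; to be left alone. Point: its centre; x and y along its sides
- brownie2_center (a point): square brownie piece 40 x 40 x 24 mm, brown, lying flat on the baking mat among the pralines; to be left alone. Point: its centre; x and y along its sides
- tray: tan praline tray 75 x 160 x 22 mm with two round pockets in a row, fixed on the display stand, sloping at 30 degrees with its low edge to the front (the robot's side). Origin: centre of its underside; z is square to its face (the pockets' axis, leaning to the front), y along the row, x up the slope to the rear
- stand: fixed two-tier display stand carrying the tray; origin on the table; x to its rear. Its clear shelf (136 deep, 190 wide, underside 227 mm up) hangs over the tray's rear: the front edge is 11 mm behind the pocket centres (level) and 163 mm above them; two rear posts carry it; boxes on it reach 287 mm. An upright tool hits the shelf: reach in along the tray's z, gripper body leaning to the front
- tray_hole0 (a point): centre of the mouth of pocket 0, in the plane of the tray's face (22 mm above the tray's underside along its z); round pocket 40 mm across, 12 mm deep with a flat floor, rim chamfered 2 mm; pockets stand 75 mm apart, at -37.5 mm along the tray's y; empty at the start. A seated praline stands 16 mm proud of the face
- tray_hole1 (a point): centre of the mouth of pocket 1, in the plane of the tray's face (22 mm above the tray's underside along its z); round pocket 40 mm across, 12 mm deep with a flat floor, rim chamfered 2 mm; pockets stand 75 mm apart, at 37.5 mm along the tray's y; empty at the start. A seated praline stands 16 mm proud of the face
Not all that is in view belongs to the job. What is shaped like the part that bears praline0_center but red or yellow is not meant.

How it is judged:
By the outcome, as a careful person would: the job done as asked, in the order asked, and still so for the second after the job is handed in, with the robot touching nothing.
It also fails if it takes over 64 s, if anything falls off the work surface, if the arm or the gripper's body presses on something with over 40 N, if the wrist force passes 120 N, or if a joint passes its speed limit or range.

## Working session

There is one attempt and no reset: what is moved stays moved. The work goes in short steps, Python scripts to look and compute and a tool call to move; the robot and the scene stay as the last step left them, time stands still between calls to the robot, and variables do not carry over. Pictures are saved under pics/ and viewed, about 8 in all and at most 12, crops included, and the job is handed in when it is done.

Besides the shell and the picture viewer there is one more tool, called after "Call:" as name([rows], argument=value, ...), one row to a line, values as JSON. carry_out: Moves the arm, as the interface text tells. Its arguments: {"type":"object","properties":{"series":{"type":"array","items":{"type":"array"}},"force":{"type":"number"}},"required":["series"]}

```bash
mkdir -p pics; cat > h.py <<'E'
import numpy as np,cv2
from rig import ctrl
from scipy.spatial.transform import Rotation as Ro
def f_of(d): return d["img"].shape[0]/2/np.tan(np.radians(d["fov_y"])/2)
def proj(d,X):
    X=np.atleast_2d(X); c=X@np.array(d["R"]).T+np.array(d["t"]); f=f_of(d)
    return np.c_[f*c[:,0]/c[:,2]+d["cx"],f*c[:,1]/c[:,2]+d["cy"]]
def ray(d,u,v):
    f=f_of(d); R=np.array(d["R"]); r=R.T@np.array([(u-d["cx"])/f,(v-d["cy"])/f,1]); return -R.T@np.array(d["t"]),r
def onz(d,u,v,z):
    o,r=ray(d,u,v); return o+r*(z-o[2])/r[2]
def wcam(d,s):
    T=np.eye(4);T[:3,:3]=Ro.from_euler('xyz',s["tool_rot"]).as_matrix();T[:3,3]=s["ee_pos"];return T@np.array(d["T_tool_cam"])
def wonz(d,s,u,v,z):
    M=wcam(d,s);f=f_of(d);a=np.array([u-d["cx"],v-d["cy"]]);r=np.hypot(*a);th=r/f
    c=np.r_[a/max(r,1e-9)*np.sin(th),np.cos(th)];w=M[:3,:3]@c;o=M[:3,3];return o+w*(z-o[2])/w[2]
def wproj(d,s,X):
    X=np.atleast_2d(X);M=wcam(d,s);c=(X-M[:3,3])@M[:3,:3];r=np.hypot(c[:,0],c[:,1]);th=np.arctan2(r,c[:,2]);f=f_of(d)
    return np.c_[d["cx"]+f*th*c[:,0]/r,d["cy"]+f*th*c[:,1]/r]
E
python3 - <<'E'
from h import *
s=ctrl.read_state();print(s)
ims=[]
for n in["scene","side","wrist"]:
    d=ctrl.get_image(n);cv2.imwrite(f"pics/{n}0.png",d["img"]);ims.append(d["img"]);print(n,d["fov_y"],d["cx"],d["cy"])
    if "R" in d: print(-np.array(d["R"]).T@np.array(d["t"]),np.array(d["R"])[2])
    else: print(np.round(d["T_tool_cam"],3))
cv2.imwrite("pics/a.png",cv2.resize(np.hstack(ims[:2]),None,fx=.78,fy=.78))
E
```

```text
{'time_s': 0.0, 'joints': array([-1.55320424e-01,  2.63535627e-01, -4.89444110e-02,  1.25937342e+00,
        1.38950247e-05,  1.41549724e+00]), 'qvel': array([ 0.00132566, -0.00029336,  0.00013035,  0.00014769,  0.00069885,
       -0.00040056]), 'joint_efforts': array([ 6.28219332e-04, -6.37613010e+01,  3.84567368e+01,  1.37825581e-02,
        8.02127857e-07, -5.80562346e-05]), 'ee_pos': array([5.24725105e-01, 3.12326407e-05, 2.22315763e-01]), 'tool_rot': array([-1.57061909e+00,  1.04226020e-03, -2.12551121e-05]), 'force': array([ 0.2145093 ,  0.58565443, -0.59999919]), 'ft_torque': array([-0.00935406,  0.02833432, -0.0320755 ]), 'gripper_width': 0.995124638544522}
scene 56.10023681711126 251.9663490888 185.29531025406098
[1.20842794 0.10160835 0.5356756 ] [-0.82597104 -0.15893518 -0.54084327]
side 51.98186120713076 263.09297369662016 193.42004697900865
[ 0.41970512 -0.60395257  0.76271076] [ 0.12539212  0.62333802 -0.77183323]
wrist 65.70646984690485 255.60687195619596 184.178816188726
[[ 1.    -0.    -0.     0.001]
 [ 0.    -0.32   0.947 -0.152]
 [-0.    -0.947 -0.32   0.084]
 [ 0.     0.     0.     1.   ]]
```

View pics/scene0.png

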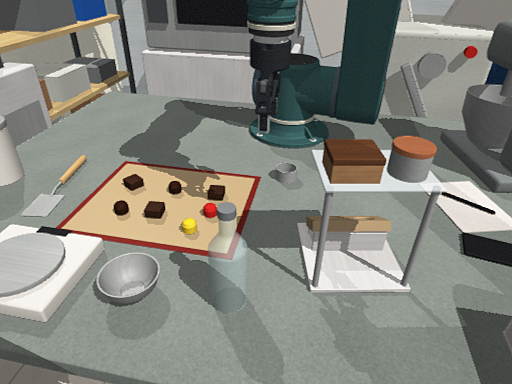

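View pics/side0.png

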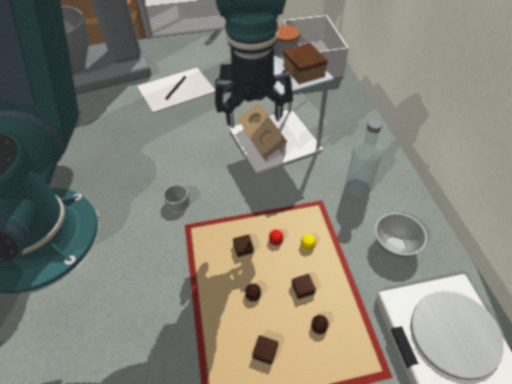

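View pics/wrist0.png

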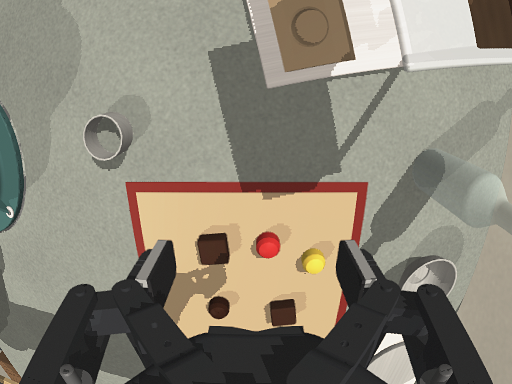

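Scene picture: the dark round pralines are at (175,187) and (121,208). Look-alikes are the red (210,210) and yellow (190,227) pralines, and the brownies at (134,182), (216,192), (155,209). In the side picture the pralines are at (253,292) and (320,324), the red at (276,237), the yellow at (309,242), the brownies at (243,245), (303,287), (265,350), and the tray at about (263,132). In the wrist picture one praline is at (218,308) and one pocket at (310,27).

```bash
python3 - <<'E'
from h import *
D={n:ctrl.get_image(n) for n in["scene","side"]}
# dark blobs
for n,pts in {"scene":[(175,187),(121,208),(134,182),(216,192),(155,209)],"side":[(253,292),(320,324),(265,350),(243,245),(303,287)]}.items():
    d=D[n];m=(d["img"].max(2)<75).astype(np.uint8)
    k,l,st,c=cv2.connectedComponentsWithStats(m)
    for p in pts:
        i=l[p[1],p[0]]; cc=c[i]; print(n,p,st[i],cc.round(1),onz(d,*(st[i][:2]+st[i][2:4]/2-.5),0.016).round(4))
i=D["side"]["img"]
a=cv2.resize(i[85:175,215:335],(600,450),interpolation=cv2.INTER_CUBIC)
cv2.imwrite("pics/sidetray.png",a)
b=cv2.resize(i[260:370,215:345],(591,500),interpolation=cv2.INTER_CUBIC); cv2.imwrite("pics/sidepr.png",b)
E
```

```text
scene (175, 187) [169 181  13  13 136] [174.6 187.3] [ 0.4674 -0.2472  0.016 ]
scene (121, 208) [114 201  15  14 165] [120.7 207.6] [ 0.5812 -0.3399  0.016 ]
scene (134, 182) [123 174  21  16 216] [133.  181.8] [ 0.4665 -0.3669  0.016 ]
scene (216, 192) [208 185  17  15 224] [215.9 192.3] [ 0.4666 -0.1355  0.016 ]
scene (155, 209) [144 202  21  16 282] [154.4 209.6] [ 0.5716 -0.2592  0.016 ]
side (253, 292) [246 285  14  16 188] [252.3 292.5] [ 0.4652 -0.2517  0.016 ]
side (320, 324) [312 316  15  18 215] [319.1 324.7] [ 0.5776 -0.344   0.016 ]
side (265, 350) [     0      0    512    384 168488] [281.7 203.5] [0.524  0.0092 0.016 ]
side (243, 245) [     0      0    512    384 168488] [281.7 203.5] [0.524  0.0092 0.016 ]
side (303, 287) [     0      0    512    384 168488] [281.7 203.5] [0.524  0.0092 0.016 ]
```

View pics/sidetray.png

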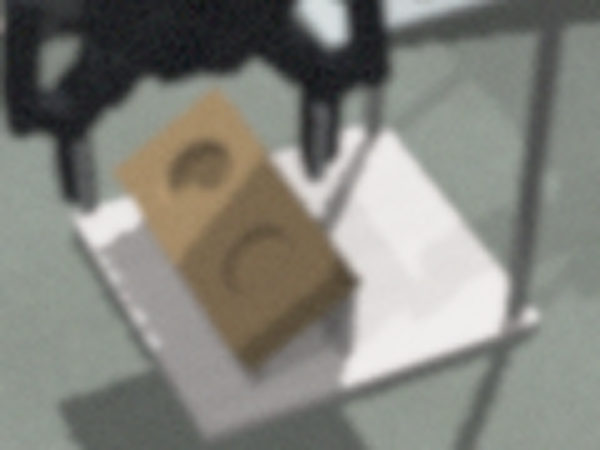

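View pics/sidepr.png

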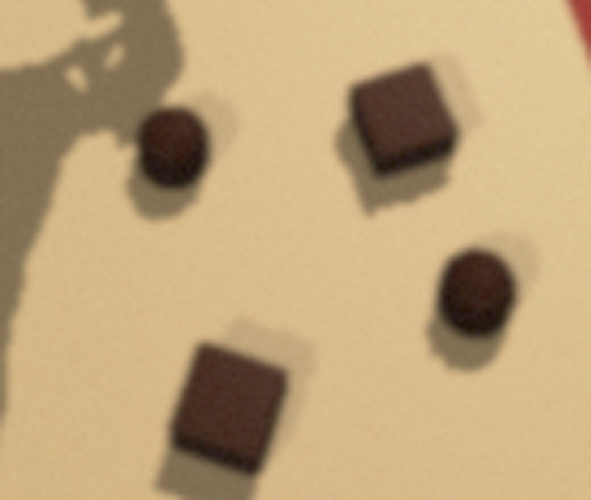

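The side crop shows the two pockets at about crop pixels (200,166) and (258,263), which is side (255,118) and (267,138). The second crop shows both dark pralines clearly round and domed, next to square brownies. The choice is praline A at (0.466,-0.250) and praline B at (0.580,-0.342). First move: above A.

Call:
carry_out([
  [[0, 0, 0], [-0.012, -0.05, -0.02], 1],
  [[0, 0, 0], [-0.012, -0.05, -0.02], 1],
  [[0, 0, 0], [-0.012, -0.05, -0.02], 1],
  [[0, 0, 0], [-0.012, -0.05, -0.02], 1],
  [[0, 0, 0], [-0.011, -0.05, -0.02], 1],
  [[0, 0, 0], [0, 0, 0], 0.7],
  [[0, 0, 0], [0, 0, 0], 0.7],
], force=25)

```text
time_s: 1.12
ee_pos: [0.4636, -0.2565, 0.1194]
tool_rot: [-1.57, -0.001, 0.002]
force: [-0.1, 0.7, 0.4]
gripper_width: 0.7
```

```bash
python3 - <<'E'
from h import *
s=ctrl.read_state();print(s["time_s"],s["ee_pos"],s["tool_rot"],s["joints"],s["force"],s["gripper_width"])
d=ctrl.get_image("wrist");i=d["img"].copy()
m=(i.max(2)<75).astype(np.uint8)
P=[[.466,-.2495,.016],[.5795,-.342,.016]]
print(wproj(d,s,P))
k,l,st,c=cv2.connectedComponentsWithStats(m)
for j in range(1,k):
    if 100<st[j][4]<6000: print(st[j],c[j].round(1),wonz(d,s,*(st[j][:2]+st[j][2:4]/2-.5),.016).round(4))
e=ctrl.get_image("side")["img"]
a=cv2.resize(e[85:175,215:335],(512,384),interpolation=cv2.INTER_CUBIC)
cv2.imwrite("pics/m1.png",cv2.resize(np.hstack([i,a]),(800,300),interpolation=cv2.INTER_AREA)); cv2.imwrite("pics/side1.png",e)
g=ctrl.get_image("scene")["img"];cv2.imwrite("pics/scene1.png",g)
E
```

```text
1.125 [ 0.46359195 -0.25651636  0.11943469] [-1.57021717e+00 -1.27152117e-03  2.08420476e-03] [-0.65995033  0.32415202 -0.2495847   0.99641272  0.00123844  0.90876183] [-0.08442322  0.66802884  0.38324358] 0.6996659553785741
[[257.62286388 173.84008153]
 [363.64362596 257.83816717]]
[ 232   18   52   50 1152] [254.4  50.9] [ 0.4656 -0.1342  0.016 ]
[ 238  152   38   40 1119] [256.4 171.6] [ 0.465  -0.2473  0.016 ]
[ 344  160   44   47 1906] [365.2 182.5] [ 0.5685 -0.258   0.016 ]
[ 232  255   50   48 1561] [256.2 278.6] [ 0.4653 -0.3643  0.016 ]
```

View pics/m1.png

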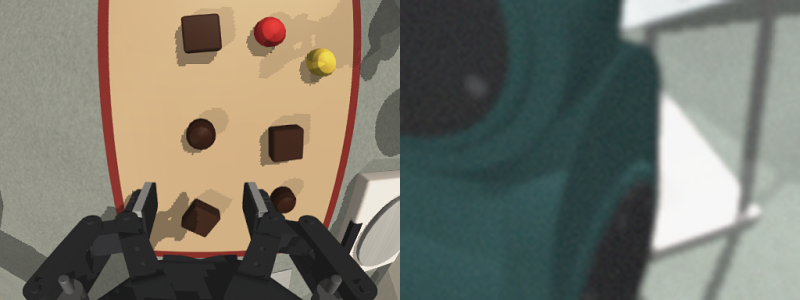

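The mosaic shows praline A in the wrist picture at (256,171), with the jaws below it and the brownies clear of it. The arm hides the tray in the side view. Next I check where the fingertips really are.

```bash
python3 - <<'E'
from h import *
d=ctrl.get_image("side")
p=np.array([.5247,0,.2223])
for y in(.009,.022,-.021):
  print(y,[proj(d,p+[sx*.0425,0,-y])[0].round(1) for sx in(-1,1)])
s=ctrl.read_state();w=ctrl.get_image("wrist")
from numpy.linalg import norm
R=Ro.from_euler('xyz',s["tool_rot"]).as_matrix()
for y in(.022,.015,.0,-.015):
  print(y,wproj(w,s,np.array(s["ee_pos"])+R@np.array([-.03,y,.011])).round(1))
cv2.imwrite("pics/w2.png",cv2.resize(w["img"][170:384,100:420],(640,428),interpolation=cv2.INTER_CUBIC))
E
```

```text
0.009 [array([234. , 136.8]), array([274.3, 130.7])]
0.022 [array([234.4, 141.5]), array([274.3, 135.3])]
-0.021 [array([233. , 125.6]), array([274.5, 119.4])]
0.022 [[207.9 204.5]]
0.015 [[206.2 208.9]]
0.0 [[202.2 219.3]]
-0.015 [[197.6 231.5]]
```

View pics/w2.png

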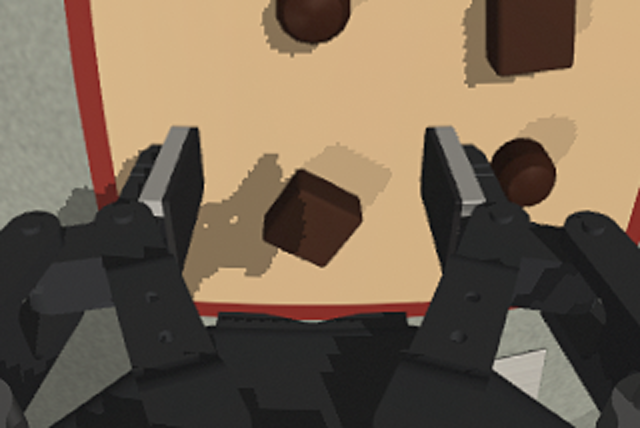

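Two cameras put the open fingertips about 20–30 mm farther back than I expected. I'll move over A, lower a little and set the opening near the praline's width, then measure again.

Call:
carry_out([
  [[0, 0, 0], [0.0015, 0.009, -0.02], 0.4],
  [[0, 0, 0], [0, 0, -0.02], 0.4],
  [[0, 0, 0], [0, 0, 0], 0.4],
  [[0, 0, 0], [0, 0, 0], 0.4],
])

```text
time_s: 1.88
ee_pos: [0.4673, -0.2451, 0.081]
tool_rot: [-1.573, -0.004, 0.008]
force: [-0.0, 0.2, 0.2]
gripper_width: 0.397
```

```bash
python3 - <<'E'
from h import *
s=ctrl.read_state();w=ctrl.get_image("wrist");d=ctrl.get_image("side");c=ctrl.get_image("scene")
print(s["ee_pos"],s["gripper_width"])
R=Ro.from_euler('xyz',s["tool_rot"]).as_matrix();p=np.array(s["ee_pos"])
for y in(.022,.01,0,-.01,-.02):
  X=np.array([p+R@np.array([q*.017,y,0.011]) for q in(-1,1)])
  print(y,"wrist",wproj(w,s,X).round(0).tolist(),"side",proj(d,X-R@[0,0,.011]).round(1).tolist(),"scene",proj(c,X-R@[0,0,.011]).round(1).tolist())
u=proj(d,p)[0].astype(int);v=proj(c,p)[0].astype(int);print(u,v)
f=lambda i,u:cv2.resize(i[u[1]-30:u[1]+40,u[0]-35:u[0]+35],(390,390),interpolation=cv2.INTER_CUBIC)
cv2.imwrite("pics/t3.png",np.hstack([f(d["img"],u),f(c["img"],v)]))
cv2.imwrite("pics/w3.png",w["img"])
E
```

```text
[ 0.46729455 -0.24510871  0.08095557] 0.39707768567492413
0.022 wrist [[228.0, 205.0], [282.0, 205.0]] side [[243.7, 281.4], [260.7, 277.8]] scene [[176.5, 169.8], [171.6, 176.4]]
0.01 wrist [[226.0, 212.0], [283.0, 212.0]] side [[243.4, 278.5], [260.6, 274.9]] scene [[176.0, 165.8], [171.1, 172.3]]
0 wrist [[225.0, 220.0], [285.0, 220.0]] side [[243.1, 276.0], [260.5, 272.4]] scene [[175.7, 162.4], [170.7, 168.9]]
-0.01 wrist [[223.0, 228.0], [286.0, 228.0]] side [[242.8, 273.5], [260.4, 269.9]] scene [[175.3, 159.0], [170.2, 165.4]]
-0.02 wrist [[221.0, 236.0], [288.0, 236.0]] side [[242.6, 271.0], [260.3, 267.3]] scene [[174.9, 155.5], [169.8, 161.8]]
[251 274] [173 165]
```

View pics/t3.png

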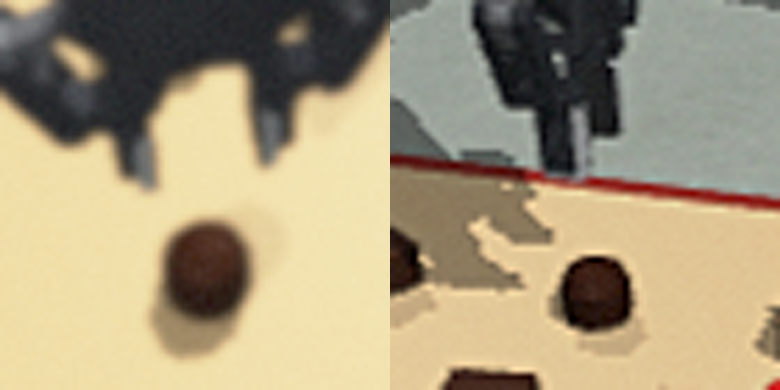

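The crops show the open jaws straddling A. The tips appear at side (244,278) and (263,274), so at this opening they are about level with the TCP, less far forward than the text says. I'll measure this numerically in the saved wrist picture.

```bash
python3 - <<'E'
import cv2,numpy as np
i=cv2.imread("pics/w3.png").astype(int); sat=i.max(2)-i.min(2)
m=(sat<22)  # grey/black
for c in list(range(196,240,3))+list(range(274,316,3)):
    r=np.where(m[190:330,c])[0]; 
    # first run of >=8
    for q in r:
        if m[190+q:198+q,c].all(): print(c,190+q,i[192+q,c].tolist(),end=' | ');break
E
```

```text
196 244 [39, 39, 37] | 199 241 [41, 40, 39] | 202 239 [36, 35, 34] | 205 239 [33, 33, 32] | 208 239 [122, 128, 130] | 211 230 [121, 125, 127] | 214 230 [122, 128, 130] | 217 230 [123, 127, 131] | 220 230 [46, 47, 49] | 223 231 [26, 23, 22] | 226 327 [40, 40, 40] | 229 305 [17, 20, 30] | 232 301 [18, 21, 31] | 235 297 [15, 20, 29] | 238 293 [17, 21, 30] | 274 328 [42, 41, 40] | 277 328 [28, 27, 28] | 280 327 [28, 28, 28] | 283 327 [29, 30, 29] | 286 327 [27, 27, 26] | 289 230 [32, 30, 30] | 292 230 [93, 96, 99] | 295 230 [122, 127, 130] | 298 230 [122, 127, 129] | 301 233 [121, 125, 126] | 304 239 [84, 88, 89] | 307 239 [40, 40, 39] | 310 239 [39, 39, 38] | 313 242 [41, 41, 40] |
```

Call:
carry_out([
  [[0, 0, 0], [-0.002, -0.003, -0.02], 0.62],
  [[0, 0, 0], [0, 0, -0.015], 0.62],
  [[0, 0, 0], [0, 0, 0], 0.62],
])

```text
time_s: 2.4
ee_pos: [0.466, -0.2492, 0.0467]
tool_rot: [-1.575, -0.007, 0.007]
force: [-0.9, 0.4, 0.1]
gripper_width: 0.619
```

Call:
carry_out([
  [[0, 0, 0], [0, 0.001, -0.013], 0.55],
  [[0, 0, 0], [0, 0, 0], 0.5],
  [[0, 0, 0], [0, 0, 0], 0.5],
])

```text
time_s: 2.78
ee_pos: [0.4667, -0.2486, 0.0343]
tool_rot: [-1.576, -0.008, 0.007]
force: [0.4, -0.5, -0.2]
gripper_width: 0.499
```

```bash
python3 - <<'E'
from h import *
s=ctrl.read_state();w=ctrl.get_image("wrist");d=ctrl.get_image("side");c=ctrl.get_image("scene")
print(s["ee_pos"],s["gripper_width"],s["force"])
p=np.array([.466,-.248,.03]);u=proj(d,p)[0].astype(int);v=proj(c,p)[0].astype(int);print(u,v)
f=lambda i,u:cv2.resize(i[u[1]-20:u[1]+20,u[0]-25:u[0]+25],(400,320),interpolation=cv2.INTER_CUBIC)
x=cv2.resize(w["img"][150:300,160:350],(355,280),interpolation=cv2.INTER_CUBIC)
o=np.zeros((600,800,3),np.uint8);o[:320,:400]=f(d["img"],u);o[:320,400:]=f(c["img"],v);o[320:,:355]=x
cv2.imwrite("pics/t4.png",o);cv2.imwrite("pics/w4.png",w["img"])
for z in(0,.01,.02,.03): print(z,proj(d,[.466,-.248,z])[0].round(1),proj(c,[.466,-.248,z])[0].round(1))
E
```

```text
[ 0.46670494 -0.2486358   0.03425875] 0.4988865222671985 [ 0.35809794 -0.50982119 -0.17586626]
[252 287] [174 182]
0 [252.8 294.2] [175.5 191.7]
0.01 [252.6 292.1] [175.1 188.6]
0.02 [252.5 289.9] [174.8 185.4]
0.03 [252.3 287.7] [174.4 182.2]
```

View pics/t4.png

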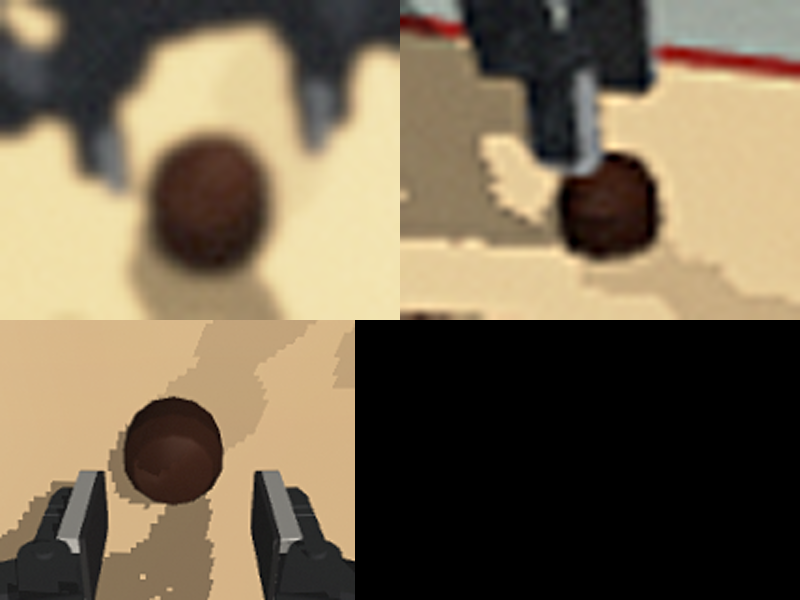

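The jaws straddle A. The tips are still about 36 mm above the table, and the finger plane sits about 5 mm toward -y. So I'll shift +5 mm in y and go down in small steps, watching the force.

Call:
carry_out([
  [[0, 0, 0], [-0.001, 0.004, -0.006], 0.55],
  [[0, 0, 0], [0, 0, -0.004], 0.55],
  [[0, 0, 0], [0, 0, 0], 0.55],
])

```text
time_s: 3.3
ee_pos: [0.4656, -0.2443, 0.0236]
tool_rot: [-1.576, -0.008, 0.007]
force: [0.4, 0.2, 0.6]
gripper_width: 0.55
```

```bash
python3 - <<'E'
from h import *
s=ctrl.read_state();w=ctrl.get_image("wrist")
print(s["ee_pos"],s["gripper_width"],s["force"])
i=w["img"].astype(int); sat=i.max(2)-i.min(2); g=(sat<22)&(i.max(2)>70)&(i.max(2)<170)
k,l,st,c=cv2.connectedComponentsWithStats(g[190:320,150:370].astype(np.uint8))
for j in range(1,k):
    if st[j][4]>80:
        ys,xs=np.where(l==j); print(st[j]+[150,190,0,0,0], "top row cols",xs[ys==ys.min()].min()+150,xs[ys==ys.min()].max()+150)
m=(i.max(2)<75).astype(np.uint8)
dk=i[...,2]-i[...,0]
m=((dk>8)&(i.max(2)<95)).astype(np.uint8)
k,l,st,c=cv2.connectedComponentsWithStats(m)
for j in range(1,k):
    if st[j][4]>600: print(st[j],c[j].round(1))
cv2.imwrite("pics/w5.png",w["img"])
R=Ro.from_euler('xyz',s["tool_rot"]).as_matrix();p=np.array(s["ee_pos"])
for y,z in((0,.011),(0,.006),(-.005,.006),(.02,.011)): print(y,z,wproj(w,s,[p+R@np.array([q*.5*.085*s["gripper_width"],y,z]) for q in(-1,1)]).round(1).tolist())
print(wproj(w,s,[[.466,-.248,.016]]))
E
```

```text
[ 0.46556973 -0.24425315  0.02364385] 0.5496707025341427 [0.36477235 0.22960084 0.5661864 ]
[185 231  24  45 428] top row cols 199 208
[304 231  23  45 453] top row cols 304 312
[ 214    0   84   79 6006] [255.5  38.2]
[ 227  204   55   61 2661] [254.  233.8]
[ 373  210   66   68 3649] [404.5 242.7]
0 0.011 [[213.6, 219.4], [295.8, 219.4]]
0 0.006 [[214.1, 227.3], [295.4, 227.3]]
-0.005 0.006 [[213.0, 231.3], [296.4, 231.3]]
0.02 0.011 [[217.8, 205.8], [291.9, 205.8]]
[[255.34922385 235.97041835]]
```

Call:
carry_out([
  [[0.3, 0, 0], [-0.001, 0.002, -0.005], 0.55],
  [[0, 0, 0], [0, 0, -0.005], 0.55],
  [[0, 0, 0], [0, 0, 0], 0.55],
])

```text
time_s: 3.72
ee_pos: [0.4646, -0.2422, 0.0131]
tool_rot: [-1.57, -0.009, 0.007]
force: [0.6, -0.2, 0.6]
gripper_width: 0.547
```

```bash
python3 - <<'E'
from h import *
s=ctrl.read_state();d=ctrl.get_image("side");c=ctrl.get_image("scene");w=ctrl.get_image("wrist")
print(s["ee_pos"],s["tool_rot"],s["gripper_width"],s["force"])
p=np.array([.466,-.247,.025]);u=proj(d,p)[0].astype(int);v=proj(c,p)[0].astype(int);print(u,v)
f=lambda i,u:cv2.resize(i[u[1]-20:u[1]+20,u[0]-25:u[0]+25],(400,320),interpolation=cv2.INTER_CUBIC)
x=cv2.resize(w["img"][150:300,160:350],(355,280),interpolation=cv2.INTER_CUBIC)
o=np.zeros((600,800,3),np.uint8);o[:320,:400]=f(d["img"],u);o[:320,400:]=f(c["img"],v);o[320:,:355]=x
o[320:,400:]=cv2.resize(cv2.imread("pics/side0.png")[100:156,232:312],(400,280),interpolation=cv2.INTER_CUBIC)
cv2.imwrite("pics/t5.png",o)
E
```

```text
[ 0.46456713 -0.24223342  0.01305875] [-1.57022632 -0.00866374  0.00684679] 0.5474384472120971 [ 0.58342677 -0.24788717  0.55081876]
[252 288] [174 183]
```

View pics/t5.png

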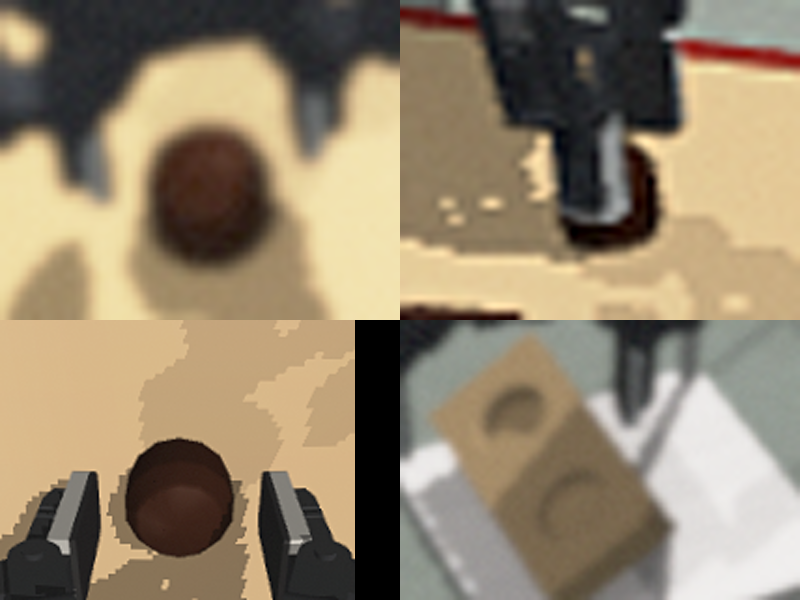

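The tips are now about 20 mm up, at the dome's shoulder, with the praline centred between the pads and zero force. I'll go 6 mm lower and close.

Call:
carry_out([
  [[0, 0, 0], [0, 0, -0.006], 0.55],
  [[0, 0, 0], [0, 0, 0], 0.5],
  [[0, 0, 0], [0, 0, 0], 0.2],
  [[0, 0, 0], [0, 0, 0], 0.2],
  [[0, 0, 0], [0, 0, 0], 0.2],
  [[0, 0, 0], [0, 0, 0], 0.2],
], force=25)

```text
time_s: 4.62
ee_pos: [0.4651, -0.2426, 0.0077]
tool_rot: [-1.571, -0.01, 0.007]
force: [-1.0, 0.2, -0.3]
gripper_width: 0.367
```

```bash
cat > look.py <<'E'
from h import *
def held():
    s=ctrl.read_state();w=ctrl.get_image("wrist");i=w["img"].astype(int)
    print(s["time_s"],s["ee_pos"].round(4),s["tool_rot"].round(3),"j",s["joints"].round(2),s["gripper_width"],s["force"].round(1))
    m=((i[...,2]-i[...,0]>8)&(i.max(2)<95)).astype(np.uint8)
    k,l,st,c=cv2.connectedComponentsWithStats(m)
    M=np.array(w["T_tool_cam"]);f=f_of(w)
    for j in range(1,k):
        if 900<st[j][4]<9000:
            u,v=st[j][:2]+st[j][2:4]/2-.5; a=np.array([u-w["cx"],v-w["cy"]]);r=np.hypot(*a)
            q=M[:3,:3]@np.r_[a/r*np.sin(r/f),np.cos(r/f)];o=M[:3,3]
            print(st[j],"tool x,z at y=0:",(o+q*(0-o[1])/q[1])[[0,2]].round(4))
    return w
if __name__=="__main__": held()
E
python3 look.py
```

```text
4.625 [ 0.4651 -0.2426  0.0077] [-1.571 -0.01   0.007] j [-0.64  0.42 -0.45  0.69  0.01  0.92] 0.3672622786293057 [-1.   0.2 -0.3]
[ 210    0   95   82 6995] tool x,z at y=0: [0.0012 0.1076]
[ 226  217   60   66 3124] tool x,z at y=0: [ 0.0004 -0.0087]
[ 381  222   71   76 4087] tool x,z at y=0: [ 0.1096 -0.022 ]
```

Call:
carry_out([
  [[0, 0, 0], [0, 0, 0.015], 0.2],
  [[0, 0, 0], [0, 0, 0.03], 0.2],
  [[0, 0, 0], [0, 0, 0.05], 0.2],
  [[0, 0, 0], [0, 0, 0.05], 0.2],
  [[0, 0, 0], [0, 0, 0], 0.2],
])

```text
time_s: 5.3
ee_pos: [0.4642, -0.2419, 0.1566]
tool_rot: [-1.57, -0.009, 0.007]
force: [0.2, 0.0, -1.1]
gripper_width: 0.369
```

```bash
python3 - <<'E'
from look import *
w=held();cv2.imwrite("pics/w6.png",w["img"])
d=ctrl.get_image("side");c=ctrl.get_image("scene")
cv2.imwrite("pics/side6.png",d["img"]);cv2.imwrite("pics/scene6.png",c["img"])
s=ctrl.read_state();p=s["ee_pos"]
for n,q in(("side",d),("scene",c)):
    i=q["img"].astype(int);m=((i[...,2]-i[...,0]>8)&(i.max(2)<80)).astype(np.uint8)
    k,l,st,cc=cv2.connectedComponentsWithStats(m)
    print(n,proj(q,p)[0],proj(q,[p[0],p[1]-.004,p[2]+.008])[0])
    for j in range(1,k):
        if 60<st[j][4]<600: print(st[j],cc[j].round(1))
E
```

```text
5.3 [ 0.4642 -0.2419  0.1566] [-1.57  -0.009  0.007] j [-0.64  0.28 -0.2   1.08  0.01  0.92] 0.3690800033460115 [ 0.2  0.  -1.1]
[ 234   41   45   44 1737] tool x,z at y=0: [0.0007 0.0962]
[ 331  164   40   43 1508] tool x,z at y=0: [0.0535 0.0317]
[ 226  217   60   75 3333] tool x,z at y=0: [ 0.0004 -0.0119]
side [247.40454451 253.40360568] [247.63726677 252.9767941 ]
[283  52  44  21 181] [302.7  64.3]
[240 244  19  20 285] [248.8 253.8]
[293 283  21  15 104] [302.4 292.2]
[312 317  15  17 192] [319.  325.2]
[254 353  18  11  84] [262.2 358.5]
scene [172.5901189  139.21391048] [170.68535155 136.04977867]
[163 131  14  12  61] [171.2 138.5]
[323 139  63  43 309] [334.5 160.9]
[123 174  21  16 217] [133.2 181.9]
[207 185  18  15 226] [215.8 192.3]
[114 201  15  14 164] [120.6 207.6]
[144 201  21  17 284] [154.3 209.5]
```

```bash
python3 - <<'E'
from h import *
d=ctrl.get_image("side");w=ctrl.get_image("wrist");s=ctrl.read_state()
a=onz(d,254.4,117.4,.064);b=onz(d,267.7,137.4,.064);print(a,b,np.linalg.norm(a-b),np.degrees(np.arctan2(*(a-b)[:2])))
# wrist0 pocket at start pose
s0=dict(ee_pos=np.array([.524725,0,.222316]),tool_rot=np.array([-1.57062,.00104,0]))
print("wrist0 pocket(310,27)",wonz(w,s0,310,27,.064), wproj(w,s0,[a,b]))
i=cv2.imread("pics/wrist0.png").astype(int)
print([i[r,c].tolist() for r,c in((50,330),(60,300),(10,280),(27,310))])
i=cv2.imread("pics/side0.png").astype(int)
print([i[r,c].tolist() for r,c in((122,247),(125,262),(145,265),(145,283),(153,265),(135,284))])
E
```

```text
[0.56641675 0.22882189 0.064     ] [0.5844959 0.1424686 0.064    ] 0.08822554082301479 -11.824793912906728
wrist0 pocket(310,27) [0.58096792 0.14904438 0.064     ] [[294.97530337 -41.83938466]
 [313.38263558  33.20863104]]
[[84, 111, 133], [85, 112, 133], [84, 110, 131], [83, 109, 131]]
[[109, 142, 171], [77, 104, 121], [79, 104, 122], [83, 91, 97], [64, 85, 97], [197, 202, 205]]
```

```bash
cat > tgt.py <<'E'
from h import *
def Rt(yaw,til=30):
    ps,t=np.radians([yaw,til]); tx=np.array([np.cos(t)*np.cos(ps),np.cos(t)*np.sin(ps),np.sin(t)]);ty=np.array([-np.sin(ps),np.cos(ps),0]);tz=np.cross(tx,ty)
    return tx,ty,tz,np.c_[ty,-tz,-tx]
def delta(yaw,til=30):
    s=ctrl.read_state();Rc=Ro.from_euler('xyz',s["tool_rot"]).as_matrix()
    return np.degrees(Ro.from_matrix(Rt(yaw,til)[3]@Rc.T).as_rotvec()),s
E
python3 - <<'E'
from tgt import *
print(delta(12,0)[0],delta(12)[0]); 
print(np.array([.43,.05,.24])-ctrl.read_state()["ee_pos"], Rt(12)[2])
E
```

```text
[ -0.33939738  -0.16439267 101.61413506] [-21.78530546 -26.83741477  98.92408131]
[-0.0322278   0.290565    0.08785925] [-0.4890738  -0.10395585  0.8660254 ]
```

Call:
carry_out([
  [[-2.18, -2.68, 9.89], [-0.003, 0.02, 0.012], 0.2],
  [[-2.18, -2.68, 9.89], [-0.003, 0.03, 0.012], 0.2],
  [[-2.18, -2.68, 9.89], [-0.003, 0.03, 0.01], 0.2],
  [[-2.18, -2.68, 9.89], [-0.003, 0.03, 0.01], 0.2],
  [[-2.18, -2.68, 9.89], [-0.003, 0.03, 0.01], 0.2],
  [[-2.18, -2.68, 9.89], [-0.003, 0.03, 0.01], 0.2],
  [[-2.18, -2.68, 9.89], [-0.003, 0.03, 0.01], 0.2],
  [[-2.18, -2.68, 9.89], [-0.003, 0.03, 0.01], 0.2],
  [[-2.18, -2.68, 9.89], [-0.003, 0.03, 0.005], 0.2],
  [[-2.18, -2.68, 9.89], [-0.003, 0.02, 0], 0.2],
])

```text
time_s: 6.8
ee_pos: [0.4266, 0.0491, 0.233]
tool_rot: [-2.09, 0.017, 1.823]
force: [0.7, 0.5, -0.7]
gripper_width: 0.369
```

```bash
python3 - <<'E'
from tgt import *
d,s=delta(12);print(d,s["ee_pos"],s["joints"].round(2),s["gripper_width"],s["force"])
w=ctrl.get_image("wrist");cv2.imwrite("pics/w7.png",w["img"]);print(wproj(w,s,[[.566,.224,.064],[.581,.149,.064]]))
E
```

```text
[ 1.02439122  0.01130504 -2.46457918] [0.42661306 0.04906274 0.23304899] [-0.23 -0.26 -0.69  0.66  0.22 -0.43] 0.3693714770289159 [ 0.69325184  0.5285518  -0.66946381]
[[350.37237628 199.29810132]
 [298.89526522 197.17890227]]
```

View pics/w7.png

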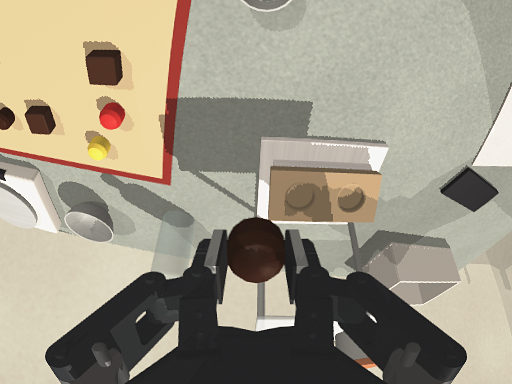

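The view shows the tray face spanning about (270,168) to (381,221), with pockets at (300,196) and (350,197). That agrees with the predicted pixels. The praline is held dome toward the palm. Next I fit the tray pose.

```bash
cat > fit.py <<'E'
from tgt import *
from scipy.optimize import least_squares
def fit(w,s,box,z0=.064,show=True):
    x0,y0,x1,y1=box
    i=w["img"][y0:y1,x0:x1].astype(int); m=((i[...,2]-i[...,0]>30)&(i[...,2]<190)&(i[...,2]>60)).astype(np.uint8)
    k,l,st,c=cv2.connectedComponentsWithStats(m);j=1+np.argmax(st[1:,4]);m=cv2.morphologyEx((l==j).astype(np.uint8),cv2.MORPH_CLOSE,np.ones((9,9)))
    print(st[j]); cs=max(cv2.findContours(m,0,1)[0],key=cv2.contourArea)
    h=cv2.convexHull(cs);ap=cv2.approxPolyDP(h,3,True)[:,0]+[x0,y0];print("poly",ap.tolist())
    g=cv2.GaussianBlur(w["img"][y0:y1,x0:x1],(3,3),0)
    return ap,m
if __name__=="__main__":
    s=ctrl.read_state();w=ctrl.get_image("wrist")
    fit(w,s,(240,140,410,235))
    for yaw in(8,12,16):
        tx,ty,tz,_=Rt(yaw);M=np.array([.5735,.1865,.064])
        C=[M+a*.0375*tx+b*.08*ty for a,b in((-1,-1),(-1,1),(1,1),(1,-1))]+[M-.0375*ty,M+.0375*ty]
        print(yaw,wproj(w,s,C).round(1).tolist(),wproj(w,s,np.array(C[:4])-.022*tz).round(1).tolist())
E
python3 fit.py
```

```text
[  26   27  112   57 4851]
poly [[269, 167], [375, 173], [371, 223], [267, 219]]
8 [[271.1, 168.3], [378.8, 179.9], [367.0, 226.1], [264.2, 219.1], [297.7, 197.2], [347.4, 201.5]] [[269.6, 164.1], [372.8, 175.4], [361.9, 220.0], [263.1, 212.8]]
12 [[268.9, 171.1], [378.8, 177.2], [369.6, 224.1], [265.3, 221.4], [297.3, 198.4], [348.0, 200.4]] [[268.1, 166.8], [373.2, 172.8], [364.8, 218.1], [264.7, 215.1]]
16 [[267.0, 173.9], [378.6, 174.5], [372.1, 222.1], [266.7, 223.6], [297.1, 199.6], [348.4, 199.3]] [[266.9, 169.5], [373.4, 170.2], [367.6, 216.1], [266.6, 217.2]]
```

```bash
cat > iou.py <<'E'
from fit import *
from scipy.optimize import minimize
def run(box,init=(.5735,.1865,12),w=None,s=None):
    s=ctrl.read_state() if s is None else s; w=ctrl.get_image("wrist") if w is None else w
    ap,m=fit(w,s,box); x0,y0,x1,y1=box; K=8
    mm=cv2.resize(m,None,fx=K,fy=K,interpolation=cv2.INTER_NEAREST)
    def hull(p):
        tx,ty,tz,_=Rt(p[2]*10);M=np.array([p[0],p[1],.064])
        F=np.array([M+a*.0375*tx+b*.08*ty for a,b in((-1,-1),(-1,1),(1,1),(1,-1))])
        return wproj(w,s,np.r_[F,F-.022*tz])
    def cost(p):
        h=(hull(p)-[x0,y0]+.5)*K; q=np.zeros_like(mm);cv2.fillConvexPoly(q,cv2.convexHull(h.astype(np.float32)).astype(np.int32),1)
        return 1-(q&mm).sum()/(q|mm).sum()
    b=np.array([init[0],init[1],init[2]/10])
    for _ in range(3):
        r=minimize(cost,b,method="Nelder-Mead",options=dict(initial_simplex=[b,b+[.006,0,0],b+[0,.006,0],b+[0,0,.4]],xatol=1e-5,fatol=1e-5));b=r.x
    tx,ty,tz,_=Rt(b[2]*10);M=np.array([b[0],b[1],.064])
    print("x,y,yaw",b*[1,1,10],"1-IoU",r.fun,"pockets px",wproj(w,s,[M-.0375*ty,M+.0375*ty]).round(1).tolist())
    o=w["img"].copy();h=hull(b)
    big=cv2.resize(o[y0:y1,x0:x1],None,fx=4,fy=4,interpolation=cv2.INTER_CUBIC)
    cv2.polylines(big,[((cv2.convexHull(h.astype(np.float32))-[x0,y0]+.5)*4).astype(np.int32)],True,(0,0,255))
    return b,big
if __name__=="__main__":
    b,big=run((240,140,410,235)); cv2.imwrite("pics/fit1.png",big)
E
python3 iou.py
```

```text
[  28   27  112   56 4815]
poly [[271, 167], [377, 172], [374, 221], [271, 221]]
x,y,yaw [ 0.57176227  0.18699825 12.41677189] 1-IoU 0.1638311904174664 pockets px [[300.4, 197.7], [351.2, 199.0]]
```

```bash
cat > go.py <<'E'
from tgt import *
import sys
def go(M,yaw,side,h,b=(.0005,.006,-.004)):
    tx,ty,tz,R=Rt(yaw); P=np.array(M)+side*.0375*ty; T=P+h*tz-R@np.array(b)
    d,s=delta(yaw); print("pos",s["ee_pos"].round(4),"shift",(T-s["ee_pos"]).round(4),"turn",d.round(2),"P",P.round(4),"F",s["force"].round(1),"g",round(s["gripper_width"],3),"j",s["joints"].round(2),s["time_s"])
if __name__=="__main__": go((.572,.187,.064),12,1,float(sys.argv[1]))
E
python3 go.py .09
```

```text
pos [0.4266 0.0477 0.2327] shift [ 0.0874  0.1647 -0.0876] turn [ 0.9  -0.16 -1.94] P [0.5642 0.2237 0.064 ] F [ 0.  -1.5  1.2] g 0.371 j [-0.23 -0.26 -0.69  0.66  0.22 -0.43] 6.95
```

Call:
carry_out([
  [[0.9, -0.2, -1.9], [0.005, 0.04, 0], 0.2],
  [[0, 0, 0], [0.015, 0.04, -0.01], 0.2],
  [[0, 0, 0], [0.025, 0.04, -0.025], 0.2],
  [[0, 0, 0], [0.025, 0.03, -0.03], 0.2],
  [[0, 0, 0], [0.017, 0.014, -0.022], 0.2],
  [[0, 0, 0], [0, 0, 0], 0.2],
  [[0, 0, 0], [0, 0, 0], 0.2],
])

```text
time_s: 7.82
ee_pos: [0.5201, 0.2109, 0.1418]
tool_rot: [-2.091, -0.006, 1.741]
force: [0.4, -0.3, -0.3]
gripper_width: 0.371
```

```bash
python3 go.py .09; python3 - <<'E'
from iou import *
from look import held
w=held();s=ctrl.read_state();w=ctrl.get_image("wrist");cv2.imwrite("pics/w8.png",w["img"])
for yaw in(12,):
    tx,ty,tz,_=Rt(yaw);M=np.array([.572,.187,.064])
    C=np.array([M+a*.0375*tx+b*.08*ty for a,b in((-1,-1),(-1,1),(1,1),(1,-1))]+[M-.0375*ty,M+.0375*ty]);print(wproj(w,s,C).round(0).tolist())
E
```

```text
pos [0.5201 0.2109 0.1418] shift [-0.0061  0.0016  0.0034] turn [-0.27 -0.25  2.24] P [0.5642 0.2237 0.064 ] F [ 0.4 -0.3 -0.3] g 0.371 j [ 0.26  0.07 -0.7   0.28 -0.04  0.08] 7.825
7.825 [0.5201 0.2109 0.1418] [-2.091 -0.006  1.741] j [ 0.26  0.07 -0.7   0.28 -0.04  0.08] 0.37072917682889506 [ 0.4 -0.3 -0.3]
[ 227  217   58   66 3086] tool x,z at y=0: [ 0.0005 -0.0104]
[[127.0, 149.0], [310.0, 140.0], [308.0, 222.0], [140.0, 225.0], [176.0, 187.0], [260.0, 185.0]]
```

```bash
python3 - <<'E'
from tgt import *
s=ctrl.read_state();w=ctrl.get_image("wrist")
x0,y0=105,120;K=3.4
a=cv2.resize(w["img"][y0:y0+130,x0:x0+235],None,fx=K,fy=K,interpolation=cv2.INTER_CUBIC)
tx,ty,tz,_=Rt(12);M=np.array([.572,.187,.064])
D=lambda X:((wproj(w,s,X)-[x0,y0]+.5)*K).astype(int)
for q in D(np.array([M+a_*.0375*tx+b*.08*ty for a_,b in((-1,-1),(-1,1),(1,1),(1,-1))])): cv2.circle(a,tuple(map(int,q)),3,(0,0,255),-1)
t=np.linspace(0,2*np.pi,24,endpoint=False)
for sd in(-1,1):
    for q in D(np.array([M+sd*.0375*ty+.022*(np.cos(k)*tx+np.sin(k)*ty) for k in t])): cv2.circle(a,tuple(map(int,q)),1,(0,255,0),-1)
print(a.shape)
d=ctrl.get_image("side")["img"];cv2.imwrite("pics/side8.png",d)
o=np.zeros((600,800,3),np.uint8);o[:a.shape[0],:799]=a[:,:799]
o[442:,:300]=cv2.resize(d[80:160,200:352],(300,158),interpolation=cv2.INTER_CUBIC)
c=ctrl.get_image("scene")["img"];o[442:,400:700]=cv2.resize(c[180:280,280:470],(300,158),interpolation=cv2.INTER_CUBIC)
cv2.imwrite("pics/c9.png",o)
E
```

```text
(442, 799, 3)
```

View pics/c9.png

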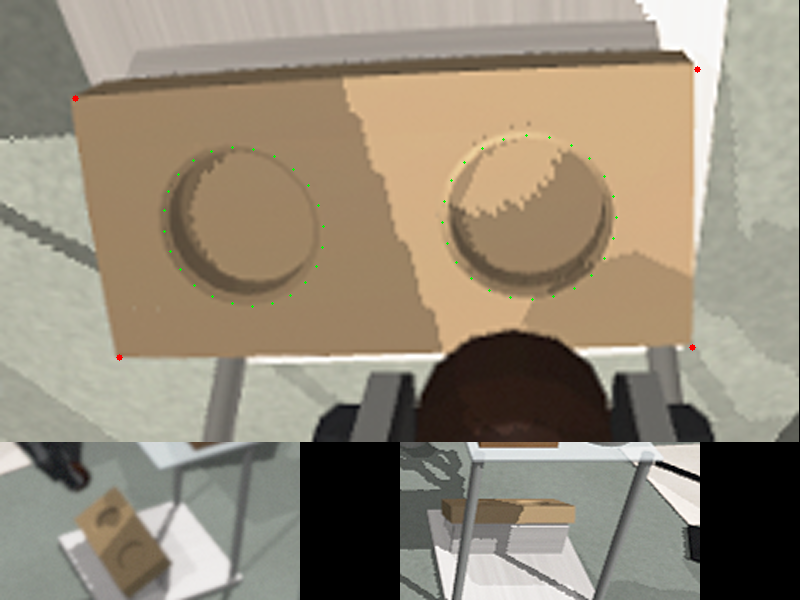

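The overlay (red corners, green rims) lies on the tray's corners and on both pocket rims to within about 1 mm. Left pocket rim is centred at crop (240,225), right at (528,215). Now the praline's place in the tool.

```bash
cat > inhand.py <<'E'
from h import *
def inhand(y=.006):
    s=ctrl.read_state();w=ctrl.get_image("wrist");i=w["img"].astype(int)
    m=((i[...,2]-i[...,0]>8)&(i.max(2)<95)).astype(np.uint8);k,l,st,c=cv2.connectedComponentsWithStats(m)
    j=l[240,255];b=st[j];print("bbox",b)
    R=Ro.from_euler('xyz',s["tool_rot"]).as_matrix();t=np.linspace(0,2*np.pi,60)
    pr=[(17,0),(17,18),(16,21.5),(13.5,24.5),(9,27),(4,28)]
    L=np.array([[r*np.cos(a),-hh,r*np.sin(a)] for r,hh in pr for a in t])/1e3
    for yy in(y-.004,y,y+.004):
      for z in(-.008,-.006,-.004,-.002,0):
        P=wproj(w,s,s["ee_pos"]+(L+[0,yy,z])@R.T);print(yy,z,(P.min(0)).round(1),P.max(0).round(1))
if __name__=="__main__": inhand()
E
python3 inhand.py; python3 go.py .02
```

```text
bbox [ 227  217   58   66 3088]
0.002 -0.008 [223.2 218.7] [285.9 287.8]
0.002 -0.006 [223.  215.5] [286.  285.1]
0.002 -0.004 [222.8 212.3] [286.2 282.3]
0.002 -0.002 [222.6 209.1] [286.4 279.4]
0.002 0 [222.4 205.8] [286.6 276.6]
0.006 -0.008 [223.9 215.7] [285.2 283.5]
0.006 -0.006 [223.7 212.6] [285.4 280.8]
0.006 -0.004 [223.5 209.5] [285.6 278. ]
0.006 -0.002 [223.3 206.3] [285.7 275.2]
0.006 0 [223.2 203.1] [285.9 272.3]
0.01 -0.008 [224.5 212.9] [284.6 279.4]
0.01 -0.006 [224.4 209.8] [284.8 276.6]
0.01 -0.004 [224.2 206.7] [284.9 273.9]
0.01 -0.002 [224.  203.6] [285.1 271.1]
0.01 0 [223.9 200.5] [285.2 268.3]
pos [0.5201 0.2113 0.1425] shift [ 0.0281  0.0085 -0.058 ] turn [-0.29 -0.13  2.14] P [0.5642 0.2237 0.064 ] F [-0.6 -0.2 -0.8] g 0.368 j [ 0.26  0.07 -0.7   0.28 -0.04  0.08] 8.125
```

```bash
sed -i 's/-.004)):/-.0075)):/' go.py; python3 go.py .02
```

```text
pos [0.5201 0.2113 0.1425] shift [ 0.0251  0.0079 -0.0598] turn [-0.29 -0.13  2.14] P [0.5642 0.2237 0.064 ] F [-0.6 -0.2 -0.8] g 0.368 j [ 0.26  0.07 -0.7   0.28 -0.04  0.08] 8.125
```

Call:
carry_out([
  [[-0.3, -0.1, 2.1], [-0.008, 0.002, 0.0], 0.2],
  [[0, 0, 0], [0.011, 0.002, -0.02], 0.2],
  [[0, 0, 0], [0.011, 0.002, -0.02], 0.2],
  [[0, 0, 0], [0.011, 0.002, -0.02], 0.2],
  [[0, 0, 0], [0, 0, 0], 0.2],
  [[0, 0, 0], [0, 0, 0], 0.2],
])

```text
time_s: 8.88
ee_pos: [0.5433, 0.2194, 0.0838]
tool_rot: [-2.097, 0.001, 1.788]
force: [-0.3, 0.0, 0.1]
gripper_width: 0.367
```

```bash
python3 go.py .02; python3 go.py .004
```

```text
pos [0.5433 0.2194 0.0838] shift [ 0.0019 -0.0003 -0.001 ] turn [ 0.03  0.17 -0.43] P [0.5642 0.2237 0.064 ] F [-0.3  0.   0.1] g 0.367 j [ 0.25  0.19 -0.77  0.09 -0.02  0.03] 8.875
pos [0.5433 0.2194 0.0838] shift [ 0.0097  0.0014 -0.0149] turn [ 0.03  0.17 -0.43] P [0.5642 0.2237 0.064 ] F [-0.3  0.   0.1] g 0.367 j [ 0.25  0.19 -0.77  0.09 -0.02  0.03] 8.875
```

Call:
carry_out([
  [[0, 0.2, -0.4], [0.005, 0.0005, -0.0075], 0.2],
  [[0, 0, 0], [0.005, 0.0005, -0.0075], 0.2],
  [[0, 0, 0], [0, 0, 0], 0.2],
])

```text
time_s: 9.25
ee_pos: [0.5541, 0.2207, 0.0696]
tool_rot: [-2.096, 0.0, 1.781]
force: [0.3, -0.2, 0.9]
gripper_width: 0.371
```

```bash
python3 go.py .004; python3 go.py -.009; python3 - <<'E'
from h import *
s=ctrl.read_state();w=ctrl.get_image("wrist");i=w["img"].astype(int)
m=((i[...,2]-i[...,0]>8)&(i.max(2)<95)).astype(np.uint8);k,l,st,c=cv2.connectedComponentsWithStats(m);print(st[l[240,255]])
print(wproj(w,s,[[.5642,.2237,.064]]))
for c in(235,245,255,265,275): print(c,i[195:222:3,c].tolist())
E
```

```text
pos [0.5541 0.2207 0.0696] shift [-0.001   0.0001 -0.0007] turn [-0.    0.09 -0.04] P [0.5642 0.2237 0.064 ] F [ 0.3 -0.2  0.9] g 0.371 j [ 0.25  0.23 -0.77  0.05 -0.02  0.04] 9.25
pos [0.5541 0.2207 0.0696] shift [ 0.0053  0.0014 -0.012 ] turn [-0.    0.09 -0.04] P [0.5642 0.2237 0.064 ] F [ 0.3 -0.2  0.9] g 0.371 j [ 0.25  0.23 -0.77  0.05 -0.02  0.04] 9.25
[ 227  217   59   66 3123]
[[255.99240192 235.26935869]]
235 [[102, 133, 159], [101, 132, 158], [102, 133, 159], [102, 133, 159], [86, 113, 133], [78, 101, 121], [101, 131, 158], [101, 133, 158], [129, 170, 203]]
245 [[101, 132, 159], [102, 133, 159], [103, 134, 160], [94, 123, 146], [102, 133, 159], [102, 133, 159], [102, 133, 159], [128, 169, 202], [32, 40, 55]]
255 [[102, 133, 159], [102, 133, 160], [98, 128, 153], [138, 182, 218], [136, 180, 215], [134, 176, 211], [112, 147, 176], [95, 124, 149], [19, 26, 38]]
265 [[135, 178, 214], [135, 179, 214], [136, 179, 215], [135, 179, 213], [136, 179, 214], [139, 182, 219], [113, 149, 178], [114, 151, 180], [25, 31, 44]]
275 [[135, 179, 214], [134, 179, 214], [135, 178, 213], [135, 178, 214], [137, 180, 216], [109, 144, 171], [103, 135, 161], [78, 102, 121], [80, 104, 123]]
```

```bash
python3 - <<'E'
from tgt import *
s=ctrl.read_state();w=ctrl.get_image("wrist");tx,ty,tz,R=Rt(12);P=np.array([.5642,.2237,.064])
print("rim22,20",wproj(w,s,[P-.022*tx,P-.020*tx-.002*tz]))
print("praline base front, for z=-.0075",wproj(w,s,[s["ee_pos"]+R@np.array([.0005,.006,-.0075+.017])]))
g=w["img"].astype(int).sum(2)
for c in(250,255,260): print(c,g[196:222,c].tolist())
E
```

```text
rim22,20 [[255.99484006 202.01175807]
 [255.98621348 203.8386687 ]]
praline base front, for z=-.0075 [[255.47317077 214.9045177 ]]
250 [393, 394, 392, 392, 395, 385, 356, 365, 394, 393, 394, 391, 393, 389, 384, 382, 383, 459, 531, 490, 446, 365, 141, 72, 78, 83]
255 [394, 394, 392, 394, 390, 371, 362, 452, 536, 530, 530, 531, 532, 530, 523, 491, 433, 435, 437, 451, 366, 132, 68, 84, 87, 84]
260 [385, 383, 381, 386, 391, 383, 356, 404, 510, 530, 527, 528, 527, 530, 494, 432, 435, 439, 439, 440, 451, 348, 61, 74, 83, 86]
```

Call:
carry_out([
  [[0, 0, 0], [-0.002, -0.0003, -0.001], 0.2],
  [[0, 0, 0], [0.003, 0.0006, -0.006], 0.2],
  [[0, 0, 0], [0.003, 0.0006, -0.005], 0.2],
  [[0, 0, 0], [0, 0, 0], 0.2],
])

```text
time_s: 9.85
ee_pos: [0.5582, 0.2217, 0.0574]
tool_rot: [-2.096, 0.0, 1.781]
force: [-1.4, 0.4, 0.2]
gripper_width: 0.369
```

```bash
python3 go.py -.009; python3 - <<'E'
from h import *
s=ctrl.read_state();w=ctrl.get_image("wrist");g=w["img"].astype(int).sum(2)
for c in(250,255,260): print(c,g[200:226,c].tolist())
E
```

```text
pos [0.5582 0.2217 0.0574] shift [0.0012 0.0005 0.0003] turn [-0.01  0.12 -0.05] P [0.5642 0.2237 0.064 ] F [-1.4  0.4  0.2] g 0.369 j [ 0.25  0.25 -0.78  0.02 -0.02  0.04] 9.85
250 [392, 393, 396, 393, 393, 393, 394, 394, 394, 392, 394, 393, 392, 393, 387, 367, 350, 277, 112, 78, 81, 86, 85, 82, 89, 86]
255 [394, 393, 394, 395, 394, 394, 394, 394, 392, 395, 394, 392, 395, 397, 382, 368, 294, 112, 74, 80, 84, 89, 86, 83, 88, 89]
260 [395, 394, 393, 391, 393, 395, 394, 395, 391, 394, 393, 393, 393, 396, 392, 375, 361, 273, 63, 74, 83, 84, 80, 78, 84, 81]
```

Call:
carry_out([
  [[0, 0, 0], [0.0005, 0, -0.001], 0.2],
  [[0, 0, 0], [0, 0, 0], 0.45],
  [[0, 0, 0], [0, 0, 0], 0.6],
  [[0, 0, 0], [0, 0, 0], 0.65],
  [[0, 0, 0], [-0.01, -0.002, 0.0175], 0.65],
  [[0, 0, 0], [-0.02, -0.004, 0.035], 0.65],
  [[0, 0, 0], [-0.02, -0.004, 0.035], 0.65],
  [[0, 0, 0], [0, 0, 0], 0.65],
  [[0, 0, 0], [0, 0, 0], 0.65],
])

```text
time_s: 11.02
ee_pos: [0.5073, 0.2114, 0.1464]
tool_rot: [-2.097, 0.0, 1.781]
force: [-0.0, -0.5, 0.2]
gripper_width: 0.653
```

```bash
cat > chk.py <<'E'
from tgt import *
def chk(sides=(1,),M=(.572,.187,.064)):
    s=ctrl.read_state();w=ctrl.get_image("wrist");i=w["img"].astype(int);print(s["ee_pos"],s["gripper_width"],s["force"].round(1))
    tx,ty,tz,R=Rt(12);t=np.linspace(0,2*np.pi,60)
    m=((i[...,2]-i[...,0]>8)&(i.max(2)<95)).astype(np.uint8);k,l,st,c=cv2.connectedComponentsWithStats(m)
    pr=[(17,0),(17,18),(16,21.5),(13.5,24.5),(9,27),(4,28)]
    for sd in sides:
        P=np.array(M)+sd*.0375*ty-.012*tz
        Q=wproj(w,s,[P+(r*np.cos(a)*tx+r*np.sin(a)*ty+h*tz)/1e3 for r,h in pr if h>11 for a in t]);print("pred",Q.min(0).round(1),Q.max(0).round(1))
    for j in range(1,k):
        if 300<st[j][4]<9000: print(st[j],"to",st[j][:2]+st[j][2:4]-1)
    return w
if __name__=="__main__":
    w=chk((1,-1));cv2.imwrite("pics/p1.png",w["img"])
E
python3 chk.py
```

```text
[0.50731548 0.21136331 0.14637063] 0.6532090266280759 [-0.  -0.5  0.2]
pred [235.8 173.5] [274.3 210.2]
pred [154.5 173.9] [190.4 209.6]
[ 235  167   41   42 1307] to [275 208]
```

```bash
python3 - <<'E'
import cv2
i=cv2.imread("pics/p1.png").astype(int).sum(2)
print("col255",i[155:220,255].tolist());print("col243",i[155:220,243].tolist());print("col267",i[155:220,267].tolist());print("row190",i[190,225:285].tolist());print("row175",i[175,225:285].tolist());print("pocket0 col172",i[160:225,172].tolist())
E
```

```text
col255 [468, 361, 370, 369, 372, 371, 372, 368, 371, 374, 366, 308, 175, 67, 76, 91, 88, 84, 89, 92, 93, 101, 120, 140, 142, 144, 145, 146, 148, 153, 156, 148, 142, 137, 131, 132, 130, 126, 138, 136, 140, 143, 146, 150, 146, 136, 137, 141, 145, 132, 145, 200, 232, 240, 259, 257, 312, 396, 414, 410, 411, 412, 413, 412, 412]
col243 [372, 373, 374, 373, 373, 373, 373, 370, 371, 372, 375, 372, 371, 351, 308, 188, 68, 81, 84, 93, 90, 89, 91, 96, 92, 89, 98, 108, 118, 116, 119, 117, 117, 118, 116, 112, 109, 116, 118, 120, 120, 121, 121, 126, 124, 115, 124, 192, 231, 230, 263, 319, 331, 343, 431, 502, 495, 495, 493, 494, 493, 493, 496, 496, 496]
col267 [495, 498, 498, 498, 498, 496, 497, 496, 495, 495, 498, 498, 496, 504, 518, 458, 229, 54, 58, 77, 82, 85, 95, 88, 95, 92, 95, 96, 108, 113, 119, 122, 125, 120, 123, 134, 135, 136, 142, 150, 158, 156, 135, 134, 127, 147, 201, 230, 227, 230, 247, 260, 270, 345, 416, 413, 408, 412, 411, 409, 410, 413, 413, 411, 414]
row190 [497, 496, 496, 497, 496, 477, 469, 454, 315, 255, 243, 114, 82, 86, 97, 111, 113, 117, 112, 113, 119, 124, 122, 126, 130, 133, 135, 136, 141, 136, 132, 126, 127, 128, 130, 132, 129, 124, 129, 127, 130, 129, 134, 130, 124, 114, 111, 106, 196, 292, 227, 252, 336, 335, 472, 498, 496, 496, 497, 496]
row175 [500, 499, 508, 396, 367, 369, 370, 370, 373, 355, 319, 314, 309, 183, 87, 74, 87, 87, 90, 89, 92, 92, 88, 91, 91, 86, 85, 90, 88, 87, 93, 85, 94, 91, 85, 85, 83, 91, 85, 82, 85, 83, 82, 75, 69, 47, 154, 433, 458, 472, 489, 496, 495, 495, 494, 495, 494, 497, 497, 496]
pocket0 col172 [371, 373, 374, 371, 373, 372, 361, 332, 364, 375, 373, 375, 372, 371, 371, 373, 372, 372, 374, 370, 371, 373, 372, 373, 371, 371, 369, 371, 369, 371, 367, 371, 369, 368, 367, 370, 368, 369, 369, 371, 369, 372, 378, 316, 241, 235, 239, 242, 308, 338, 332, 358, 370, 370, 367, 367, 367, 366, 368, 368, 370, 371, 370, 370, 365]
```

```bash
python3 - <<'E'
from tgt import *
s=ctrl.read_state();w=ctrl.get_image("wrist");tx,ty,tz,R=Rt(12);t=np.linspace(0,2*np.pi,60)
M=np.array([.572,.187,.064])
for sd in(-1,1):
    P=M+sd*.0375*ty;print(sd,"rim front22,20 / rear floor20, rear20,22",wproj(w,s,[P-.022*tx,P-.02*tx-.002*tz,P+.02*tx-.012*tz,P+.02*tx-.002*tz,P+.022*tx]).round(1).tolist())
pr=[(17,0),(17,18),(16,21.5),(13.5,24.5),(9,27),(4,28)]
for sl in(0,.002,.003):
  for up in(0,.004,.01):
    P=M+.0375*ty-(.012-up)*tz-sl*tx
    Q=wproj(w,s,[P+(r*np.cos(a)*tx+r*np.sin(a)*ty+h*tz)/1e3 for r,h in pr if h>11 for a in t]);print(sl,up,Q.min(0).round(1),Q.max(0).round(1))
E
```

```text
-1 rim front22,20 / rear floor20, rear20,22 [[171.8, 166.8], [172.6, 168.3], [178.9, 204.7], [176.4, 208.7], [176.1, 211.5]]
1 rim front22,20 / rear floor20, rear20,22 [[255.1, 166.2], [255.1, 167.8], [255.1, 205.1], [255.1, 209.2], [255.1, 212.1]]
0 0 [235.8 173.7] [274.3 210.3]
0 0.004 [235.5 175.1] [274.6 212.2]
0 0.01 [235.1 177.2] [275.1 215.1]
0.002 0 [235.8 171.5] [274.4 208.3]
0.002 0.004 [235.5 172.8] [274.7 210.1]
0.002 0.01 [235.  174.9] [275.1 212.9]
0.003 0 [235.7 170.4] [274.4 207.2]
0.003 0.004 [235.5 171.7] [274.7 209.1]
0.003 0.01 [235.  173.7] [275.1 211.9]
```

Praline 1 is seated in pocket 1. The rim prediction matches, the praline lies against the low wall of its pocket, and its size and rows fit a fully seated one. Now praline B.

```bash
cat > down.py <<'E'
from h import *
import sys
s=ctrl.read_state();Rc=Ro.from_euler('xyz',s["tool_rot"]).as_matrix()
d=Ro.from_euler('xyz',[-np.pi/2,0,0])*Ro.from_matrix(Rc).inv()
print("turn",np.degrees(d.as_rotvec()).round(2),"shift",(np.array(list(map(float,sys.argv[1:4])))-s["ee_pos"]).round(4),s["ee_pos"].round(4),s["gripper_width"],s["force"].round(1),s["joints"].round(2),s["time_s"])
E
python3 down.py .578 -.338 .13
python3 -c "
from h import *
d=ctrl.get_image('scene');e=ctrl.get_image('side');print(onz(d,228,305,0),onz(e,358,190,0),'scale edge',onz(e,378,290,.03))"
```

```text
turn [ 21.63  26.71 -99.41] shift [ 0.0707 -0.5493 -0.0158] [0.5073 0.2113 0.1458] 0.6502051339731787 [0.1 0.4 0.2] [ 0.26  0.04 -0.72  0.28 -0.03  0.04] 11.125
[ 0.79259047 -0.01886758  0.        ] [ 7.79325360e-01 -2.91253795e-02 -1.11022302e-16] scale edge [ 0.71056292 -0.30679627  0.03      ]
```

Call:
carry_out([
  [[0, 0, 0], [-0.03, -0.02, 0.04], 0.65],
  [[2.1, 2.6, -9.9], [-0.01, -0.05, 0.02], 0.65],
  [[2.1, 2.6, -9.9], [0, -0.05, 0], 0.65],
  [[2.1, 2.6, -9.9], [0, -0.055, 0], 0.65],
  [[2.1, 2.6, -9.9], [0.01, -0.055, 0], 0.65],
  [[2.1, 2.6, -9.9], [0.015, -0.055, 0], 0.65],
  [[2.1, 2.6, -9.9], [0.015, -0.055, 0], 0.65],
  [[2.1, 2.6, -9.9], [0.015, -0.055, 0], 0.65],
  [[2.1, 2.6, -9.9], [0.015, -0.055, 0], 0.65],
  [[2.1, 2.6, -9.9], [0.015, -0.055, 0], 0.65],
])

```text
time_s: 12.48
ee_pos: [0.5508, -0.3077, 0.2006]
tool_rot: [-1.607, -0.036, 0.143]
force: [1.3, 0.8, 1.8]
gripper_width: 0.648
```

```bash
python3 down.py .578 -.338 .12
```

```text
turn [ 1.92  2.19 -8.15] shift [ 0.0272 -0.0303 -0.0806] [ 0.5508 -0.3077  0.2006] 0.6481858914105402 [1.3 0.8 1.8] [-0.64  0.42  0.12  1.23 -0.    0.79] 12.475
```

Call:
carry_out([
  [[1.9, 2.2, -8.1], [0.013, -0.015, 0], 0.6],
  [[0, 0, 0], [0.013, -0.012, -0.03], 0.6],
  [[0, 0, 0], [0, 0, -0.05], 0.6],
  [[0, 0, 0], [0, 0, 0], 0.6],
  [[0, 0, 0], [0, 0, 0], 0.6],
])

```text
time_s: 13.1
ee_pos: [0.5787, -0.3415, 0.113]
tool_rot: [-1.567, 0.007, -0.012]
force: [0.6, 0.0, -0.4]
gripper_width: 0.597
```

```bash
cat > meas.py <<'E'
from h import *
from scipy.optimize import least_squares
s=ctrl.read_state();w=ctrl.get_image("wrist");i=w["img"].astype(int)
m=(i.sum(2)<230).astype(np.uint8);m=((i[...,2]-i[...,0]>8)&(i.max(2)<95)).astype(np.uint8);k,l,st,c=cv2.connectedComponentsWithStats(m)
t=np.linspace(0,2*np.pi,60);pr=[(17,0),(17,18),(16,21.5),(13.5,24.5),(9,27),(4,28)]
L=np.array([[r*np.cos(a),r*np.sin(a),h+2] for r,h in pr for a in t])/1e3
for j in range(1,k):
    if 600<st[j][4]<6000:
        bb=np.r_[st[j][:2],st[j][:2]+st[j][2:4]-1]
        def res(p):
            P=wproj(w,s,L+[p[0],p[1],0]);return (np.r_[P.min(0),P.max(0)]-bb)
        p0=wonz(w,s,*((bb[:2]+bb[2:])/2),.016)[:2]
        r=least_squares(res,p0,x_scale=.01,diff_step=1e-4);print(bb,r.x.round(4),"res px",r.fun.round(1))
E
python3 meas.py; python3 down.py .578 -.338 .12
```

```text
[216  62 268 114] [ 0.5685 -0.258 ] res px [ 5.2  5.4 -5.1 -5.5]
[237 163 274 202] [ 0.5784 -0.3414] res px [-1.  -1.7  1.   1.8]
[114 181 165 236] [ 0.4648 -0.3667] res px [ 6.6  7.4 -6.  -8. ]
turn [-0.25 -0.4   0.67] shift [-0.0005  0.0034  0.0071] [ 0.5785 -0.3414  0.1129] 0.5987850478692862 [-0.2  0.6 -0.7] [-0.65  0.57  0.15  1.16 -0.    0.93] 13.15
```

Call:
carry_out([
  [[-0.2, -0.4, 0.7], [0, 0.006, -0.02], 0.58],
  [[0, 0, 0], [0, 0, -0.03], 0.58],
  [[0, 0, 0], [0, 0, -0.025], 0.58],
  [[0, 0, 0], [0, 0, 0], 0.56],
  [[0, 0, 0], [0, 0, 0], 0.56],
])

```text
time_s: 13.78
ee_pos: [0.5827, -0.3375, 0.0467]
tool_rot: [-1.578, -0.011, 0.002]
force: [-0.1, 0.1, 0.1]
gripper_width: 0.561
```

```bash
python3 meas.py; python3 down.py .5784 -.3355 .0075
```

```text
[194  58 267 130] [ 0.5685 -0.2581] res px [ 8.1  7.6 -7.8 -7.9]
[223 191 273 243] [ 0.5784 -0.3413] res px [-0.4 -2.1  0.4  2.3]
[ 75 209 136 278] [ 0.4656 -0.3659] res px [  7.4   8.9  -6.2 -10.5]
turn [ 0.43  0.65 -0.11] shift [-0.0043  0.002  -0.0392] [ 0.5827 -0.3375  0.0467] 0.5611687316926617 [-0.5 -0.2  0.6] [-0.65  0.6   0.01  0.97  0.    0.92] 13.825
```

Call:
carry_out([
  [[0.4, 0.6, 0], [-0.004, 0.002, 0], 0.56],
  [[0, 0, 0], [0, 0, -0.02], 0.56],
  [[0, 0, 0], [0, 0, 0], 0.56],
  [[0, 0, 0], [0, 0, -0.012], 0.56],
  [[0, 0, 0], [0, 0, 0], 0.56],
])

```text
time_s: 14.45
ee_pos: [0.5797, -0.3364, 0.0181]
tool_rot: [-1.573, -0.004, 0.002]
force: [-0.4, 0.7, 0.7]
gripper_width: 0.563
```

```bash
python3 meas.py; python3 down.py .5784 -.3355 .0075
```

```text
[224 209 281 270] [ 0.5784 -0.3418] res px [-0.6 -1.6  0.6  1.9]
[ 61 227 127 300] [ 0.4659 -0.3652] res px [  7.5   8.   -6.  -10.1]
turn [ 0.19  0.26 -0.12] shift [-0.0017  0.0012 -0.0113] [ 0.5801 -0.3367  0.0188] 0.5574853519881315 [-0.2  0.1 -0.7] [-0.65  0.62 -0.02  0.92 -0.    0.92] 14.5
```

Call:
carry_out([
  [[0.2, 0.2, 0], [-0.0015, 0.001, -0.005], 0.56],
  [[0, 0, 0], [0, 0, -0.005], 0.56],
  [[0, 0, 0], [0, 0, 0], 0.5],
  [[0, 0, 0], [0, 0, 0], 0.2],
  [[0, 0, 0], [0, 0, 0], 0.2],
  [[0, 0, 0], [0, 0, 0], 0.2],
  [[0, 0, 0], [0, 0, 0], 0.2],
], force=25)

```text
time_s: 15.38
ee_pos: [0.5789, -0.336, 0.0092]
tool_rot: [-1.571, -0.002, 0.002]
force: [0.1, 0.1, -1.1]
gripper_width: 0.363
```

```bash
python3 meas.py; python3 down.py .5784 -.3355 .0075
```

```text
[227 216 284 280] [ 0.5794 -0.3421] res px [-1.9 -1.4  1.9  1.9]
[ 56 233 124 309] [ 0.4663 -0.3651] res px [  7.7   8.5  -6.1 -10.9]
turn [ 0.03  0.1  -0.12] shift [-0.0005  0.0005 -0.0017] [ 0.5789 -0.336   0.0092] 0.3652365503655851 [-0.3  0.2 -0. ] [-0.65  0.63 -0.04  0.9   0.    0.92] 15.425
```

Call:
carry_out([
  [[0, 0, 0], [0, 0, 0.015], 0.2],
  [[0, 0, 0], [0, 0, 0.03], 0.2],
  [[0, 0, 0], [0, 0, 0.05], 0.2],
  [[0, 0, 0], [0, 0, 0.05], 0.2],
  [[0, 0, 0], [-0.02, 0.01, 0.03], 0.2],
  [[0, 0, 0], [0, 0, 0], 0.2],
])

```text
time_s: 16.18
ee_pos: [0.5578, -0.3253, 0.1949]
tool_rot: [-1.573, -0.004, 0.002]
force: [0.6, 0.2, -0.6]
gripper_width: 0.366
```

```bash
python3 -c "
from inhand import *
inhand(.007)" | head -1; python3 go.py .09; python3 - <<'E'
from tgt import *
print(delta(12)[0])
E
```

```text
bbox [ 228  216   57   65 3022]
pos [ 0.558  -0.3254  0.1934] shift [-0.047   0.5372 -0.05  ] turn [-21.62 -26.45  99.24] P [0.5642 0.2237 0.064 ] F [ 0.5 -0.5 -0.3] g 0.364 j [-0.65  0.48  0.22  1.3   0.    0.91] 16.225
[-21.61959589 -26.44547816  99.23829037]
```

Call:
carry_out([
  [[-2.16, -2.65, 9.9], [-0.015, 0.03, 0.01], 0.2],
  [[-2.16, -2.65, 9.9], [-0.015, 0.04, 0.01], 0.2],
  [[-2.16, -2.65, 9.9], [-0.015, 0.04, 0.005], 0.2],
  [[-2.16, -2.65, 9.9], [-0.015, 0.045, 0.005], 0.2],
  [[-2.16, -2.65, 9.9], [-0.015, 0.045, 0], 0.2],
  [[-2.16, -2.65, 9.9], [-0.015, 0.045, 0], 0.2],
  [[-2.16, -2.65, 9.9], [-0.01, 0.045, 0], 0.2],
  [[-2.16, -2.65, 9.9], [-0.01, 0.045, 0], 0.2],
  [[-2.16, -2.65, 9.9], [0, 0.045, 0], 0.2],
  [[-2.16, -2.65, 9.9], [0, 0.03, 0], 0.2],
])

```text
time_s: 17.48
ee_pos: [0.4429, 0.0954, 0.215]
tool_rot: [-2.096, 0.013, 1.821]
force: [0.5, -0.3, -0.3]
gripper_width: 0.366
```

```bash
cat >> go.py <<'E'
def go2(h,b=(.0006,.007,-.0075)): go((.5717,.187,.0637),12,-1,h,b)
E
python3 -c "
from go import *
go2(.09)"
```

```text
pos [0.4429 0.0954 0.215 ] shift [ 0.083   0.0429 -0.0711] turn [ 0.69  0.28 -2.31] P [0.5795 0.1503 0.0637] F [ 0.5 -0.3 -0.3] g 0.366 j [-0.06 -0.21 -0.72  0.55  0.14 -0.28] 17.475
```

Call:
carry_out([
  [[0.7, 0.3, -2.3], [0.01, 0.01, 0], 0.2],
  [[0, 0, 0], [0.025, 0.013, -0.02], 0.2],
  [[0, 0, 0], [0.025, 0.01, -0.025], 0.2],
  [[0, 0, 0], [0.02, 0.008, -0.022], 0.2],
  [[0, 0, 0], [0, 0, 0], 0.2],
  [[0, 0, 0], [0, 0, 0], 0.2],
])

```text
time_s: 18.23
ee_pos: [0.5227, 0.14, 0.1428]
tool_rot: [-2.089, -0.001, 1.786]
force: [-0.3, -1.2, 0.4]
gripper_width: 0.361
```

```bash
python3 -c "
from go import *
go2(.09);go2(.02)
from chk import chk
chk((1,-1),(.5717,.187,.0637))
from inhand import inhand
inhand(.007)"|grep -v '^0.0[01][13]'
```

```text
pos [0.5227 0.14   0.1428] shift [ 0.0031 -0.0017  0.0011] turn [ 0.02 -0.31 -0.31] P [0.5795 0.1503 0.0637] F [-0.3 -1.2  0.4] g 0.361 j [ 0.07  0.03 -0.74  0.29  0.07 -0.12] 18.225
pos [0.5227 0.14   0.1428] shift [ 0.0373  0.0056 -0.0595] turn [ 0.02 -0.31 -0.31] P [0.5795 0.1503 0.0637] F [-0.3 -1.2  0.4] g 0.361 j [ 0.07  0.03 -0.74  0.29  0.07 -0.12] 18.225
[0.52274515 0.13999975 0.1428182 ] 0.3613908528316 [-0.3 -1.2  0.4]
pred [317.8 177. ] [354.1 213. ]
pred [233.1 176.7] [271.9 213.6]
[ 315  171   39   39 1139] to [353 209]
[ 227  216   58   65 3040] to [284 280]
bbox [ 227  216   58   65 3037]
0.007 -0.008 [224.1 215. ] [285.1 282.4]
0.007 -0.006 [223.9 211.9] [285.3 279.7]
0.007 -0.004 [223.7 208.7] [285.4 276.9]
0.007 -0.002 [223.6 205.6] [285.6 274.1]
0.007 0 [223.4 202.4] [285.8 271.3]
```

Call:
carry_out([
  [[0, -0.3, -0.3], [0.012, 0.002, -0.02], 0.2],
  [[0, 0, 0], [0.012, 0.002, -0.02], 0.2],
  [[0, 0, 0], [0.011, 0.001, -0.019], 0.2],
  [[0, 0, 0], [0, 0, 0], 0.2],
  [[0, 0, 0], [0, 0, 0], 0.2],
])

```text
time_s: 18.95
ee_pos: [0.559, 0.1439, 0.0885]
tool_rot: [-2.103, 0.002, 1.778]
force: [-0.4, 0.1, 0.3]
gripper_width: 0.365
```

```bash
sed -i 's/b=(.0006,.007,-.0075)/b=(.0006,.007,-.0085)/' go.py; python3 -c "
from go import *
go2(.02);go2(.004)"
```

```text
pos [0.559  0.1439 0.0885] shift [ 0.0002  0.0015 -0.0056] turn [-0.01  0.49  0.1 ] P [0.5795 0.1503 0.0637] F [-0.4  0.1  0.3] g 0.365 j [ 0.08  0.16 -0.79  0.09  0.06 -0.11] 18.95
pos [0.559  0.1439 0.0885] shift [ 0.008   0.0032 -0.0195] turn [-0.01  0.49  0.1 ] P [0.5795 0.1503 0.0637] F [-0.4  0.1  0.3] g 0.365 j [ 0.08  0.16 -0.79  0.09  0.06 -0.11] 18.95
```

Call:
carry_out([
  [[0, 0.5, 0], [0, 0.0015, -0.005], 0.2],
  [[0, 0, 0], [0.004, 0.001, -0.007], 0.2],
  [[0, 0, 0], [0.004, 0.0007, -0.0065], 0.2],
  [[0, 0, 0], [0, 0, 0], 0.2],
])

```text
time_s: 19.45
ee_pos: [0.5677, 0.1474, 0.0708]
tool_rot: [-2.096, -0.0, 1.779]
force: [0.0, -0.2, -0.4]
gripper_width: 0.366
```

```bash
cat > rim.py <<'E'
from go import *
go2(.004);go2(-.009)
s=ctrl.read_state();w=ctrl.get_image("wrist");tx,ty,tz,R=Rt(12);P=np.array([.5717,.187,.0637])-.0375*ty
print("rim22,20",wproj(w,s,[P-.022*tx,P-.020*tx-.002*tz]).round(1).tolist())
print("praline base front",wproj(w,s,[s["ee_pos"]+R@np.array([.0006,.007,-.0085+.017])]).round(1))
g=w["img"].astype(int).sum(2)
for c in(250,255,260): print(c,g[196:222,c].tolist())
for r in(225,235): print(r,g[r,210:300:2].tolist())
E
python3 rim.py
```

```text
pos [0.5677 0.1474 0.0708] shift [-0.0007 -0.0003 -0.0018] turn [-0.03  0.11  0.1 ] P [0.5795 0.1503 0.0637] F [ 0.  -0.2 -0.4] g 0.366 j [ 0.08  0.21 -0.79  0.05  0.06 -0.11] 19.45
pos [0.5677 0.1474 0.0708] shift [ 0.0057  0.001  -0.0131] turn [-0.03  0.11  0.1 ] P [0.5795 0.1503 0.0637] F [ 0.  -0.2 -0.4] g 0.366 j [ 0.08  0.21 -0.79  0.05  0.06 -0.11] 19.45
rim22,20 [[255.3, 202.1], [255.3, 203.9]]
praline base front [[255.6 215.7]]
250 [430, 430, 430, 429, 427, 429, 425, 404, 386, 414, 430, 428, 428, 429, 429, 431, 428, 387, 332, 281, 122, 85, 93, 90, 94, 87]
255 [430, 428, 429, 430, 427, 429, 423, 396, 395, 422, 430, 427, 429, 428, 430, 430, 390, 329, 340, 284, 120, 87, 90, 94, 92, 95]
260 [430, 430, 430, 429, 428, 429, 430, 416, 386, 402, 433, 430, 394, 325, 330, 332, 330, 334, 337, 293, 164, 86, 93, 94, 93, 90]
225 [429, 430, 427, 429, 429, 398, 346, 311, 328, 401, 434, 349, 186, 80, 89, 96, 98, 91, 98, 95, 90, 96, 88, 90, 92, 94, 85, 86, 91, 88, 92, 87, 85, 83, 273, 332, 333, 329, 307, 411, 431, 322, 329, 333, 330]
235 [427, 396, 339, 341, 338, 346, 236, 115, 88, 293, 69, 88, 82, 91, 108, 109, 104, 106, 105, 106, 100, 102, 113, 103, 103, 102, 101, 102, 104, 101, 103, 106, 100, 94, 85, 81, 110, 240, 110, 101, 279, 341, 343, 341, 340]
```

Call:
carry_out([
  [[0, 0, 0], [0.002, 0.0003, -0.0045], 0.2],
  [[0, 0, 0], [0.002, 0.0003, -0.0045], 0.2],
  [[0, 0, 0], [0.002, 0.0003, -0.004], 0.2],
  [[0, 0, 0], [0, 0, 0], 0.2],
])

```text
time_s: 20.0
ee_pos: [0.574, 0.1483, 0.057]
tool_rot: [-2.096, -0.0, 1.779]
force: [-0.1, 0.0, -0.2]
gripper_width: 0.364
```

```bash
python3 rim.py
```

```text
pos [0.574  0.1483 0.057 ] shift [-0.0069 -0.0013  0.012 ] turn [-0.03  0.11  0.1 ] P [0.5795 0.1503 0.0637] F [-0.1  0.  -0.2] g 0.364 j [ 0.08  0.24 -0.8   0.01  0.06 -0.11] 20.0
pos [0.574  0.1483 0.057 ] shift [-0.0006  0.0001  0.0007] turn [-0.03  0.11  0.1 ] P [0.5795 0.1503 0.0637] F [-0.1  0.  -0.2] g 0.364 j [ 0.08  0.24 -0.8   0.01  0.06 -0.11] 20.0
rim22,20 [[256.0, 214.9], [256.0, 216.6]]
praline base front [[255.6 215.7]]
250 [435, 435, 437, 437, 437, 437, 436, 437, 437, 433, 432, 433, 433, 434, 433, 434, 434, 433, 435, 433, 416, 341, 195, 83, 94, 95]
255 [435, 434, 435, 435, 434, 434, 435, 437, 434, 433, 433, 434, 433, 436, 433, 436, 436, 433, 434, 422, 406, 325, 122, 87, 94, 96]
260 [437, 434, 436, 436, 435, 435, 434, 435, 434, 436, 434, 433, 436, 433, 433, 433, 433, 436, 436, 438, 422, 372, 255, 79, 89, 92]
225 [433, 433, 436, 436, 440, 327, 347, 410, 445, 341, 330, 343, 188, 79, 93, 101, 97, 98, 99, 90, 102, 93, 97, 88, 96, 96, 90, 87, 82, 85, 89, 90, 82, 77, 327, 405, 421, 435, 426, 330, 340, 385, 444, 329, 338]
235 [418, 398, 345, 346, 344, 349, 238, 112, 90, 296, 80, 91, 85, 91, 103, 107, 111, 110, 107, 109, 105, 110, 106, 108, 103, 104, 108, 106, 105, 99, 104, 105, 102, 94, 91, 79, 126, 322, 109, 104, 286, 347, 345, 345, 346]
```

Call:
carry_out([
  [[0, 0, 0], [0, 0, 0], 0.45],
  [[0, 0, 0], [0, 0, 0], 0.58],
  [[0, 0, 0], [0, 0, 0], 0.6],
  [[0, 0, 0], [-0.01, -0.002, 0.0175], 0.6],
  [[0, 0, 0], [-0.02, -0.004, 0.035], 0.6],
  [[0, 0, 0], [-0.02, -0.004, 0.035], 0.6],
  [[0, 0, 0], [-0.01, -0.002, 0.0175], 0.6],
  [[0, 0, 0], [0, 0, 0], 0.6],
  [[0, 0, 0], [0, 0, 0], 0.6],
])

```text
time_s: 21.18
ee_pos: [0.5123, 0.1359, 0.1651]
tool_rot: [-2.097, 0.0, 1.778]
force: [-0.3, 0.0, -1.3]
gripper_width: 0.6
```

```bash
python3 - <<'E'
from chk import *
w=chk((1,-1),(.572,.187,.064));cv2.imwrite("pics/p2.png",w["img"])
s=ctrl.read_state();tx,ty,tz,R=Rt(12);g=w["img"].astype(int).sum(2)
for sd in(-1,1):
    P=np.array([.572,.187,.064])+sd*.0375*ty
    q=wproj(w,s,[P-.022*tx,P-.02*tx-.002*tz,P+.02*tx-.012*tz,P+.022*tx]);print(q.round(1).tolist())
    c=int(wproj(w,s,[P+.016*tz])[0,0]);r0=int(q[0,1])-5;print(c,r0,g[r0:r0+60,c].tolist())
E
```

```text
[0.51225504 0.13593472 0.16513029] 0.6000913914872116 [-0.3  0.  -1.3]
pred [315.2 167. ] [348.8 200.4]
pred [237.2 166.8] [272.9 201. ]
[  0  10  23  44 786] to [22 53]
[313 161  37  37 995] to [349 197]
[ 235  162   38   36 1063] to [272 197]
[[255.0, 160.1], [255.0, 161.7], [255.1, 196.9], [255.1, 203.1]]
254 155 [396, 394, 399, 398, 392, 354, 261, 59, 82, 91, 93, 100, 93, 88, 95, 113, 141, 140, 147, 145, 149, 158, 158, 155, 149, 139, 135, 126, 121, 117, 111, 110, 111, 110, 111, 118, 117, 114, 109, 117, 114, 107, 193, 269, 262, 296, 359, 359, 380, 391, 388, 391, 391, 391, 391, 391, 389, 388, 388, 389]
[[332.4, 160.5], [331.7, 162.0], [326.6, 196.4], [329.0, 202.6]]
334 155 [390, 393, 394, 396, 390, 372, 269, 125, 80, 89, 92, 91, 92, 94, 99, 120, 138, 132, 140, 135, 149, 153, 150, 151, 151, 151, 151, 143, 139, 130, 140, 143, 156, 163, 174, 182, 185, 187, 191, 188, 153, 212, 244, 255, 275, 271, 337, 424, 439, 438, 438, 438, 438, 436, 437, 439, 439, 438, 436, 431]
```

```bash
python3 - <<'E'
from tgt import *
tx,ty,tz,R=Rt(12);t=np.linspace(0,2*np.pi,60);pr=[(17,12),(17,18),(16,21.5),(13.5,24.5),(9,27),(4,28)]
for n in("side","scene"):
    d=ctrl.get_image(n);i=d["img"].astype(int);m=((i[...,2]-i[...,0]>3)&(i.max(2)<75)).astype(np.uint8);k,l,st,c=cv2.connectedComponentsWithStats(m)
    for sd in(-1,1):
      for up in(0,.006):
        P=np.array([.572,.187,.064])+sd*.0375*ty-(.012-up)*tz-.003*tx
        Q=proj(d,[P+(r*np.cos(a)*tx+r*np.sin(a)*ty+h*tz)/1e3 for r,h in pr for a in t]);print(n,sd,up,"pred",Q.min(0).round(1),Q.max(0).round(1))
    for j in range(1,k):
        if 25<st[j][4]<600: print(st[j],"to",st[j][:2]+st[j][2:4]-1)
E
```

```text
side -1 0 pred [257.3 129.2] [270.2 142.1]
side -1 0.006 pred [256.2 128. ] [269.1 141. ]
side 1 0 pred [246.3 112.4] [258.6 124.8]
side 1 0.006 pred [245.2 111.2] [257.5 123.6]
[283  53  44  19 139] to [326  71]
[248 115  11  11 100] to [258 125]
[259 131  13  12 121] to [271 142]
[235 241  18  16 125] to [252 256]
[293 281  21  18 133] to [313 298]
[254 338  23  26 291] to [276 363]
scene -1 0 pred [321.3 210.6] [337.6 219.4]
scene -1 0.006 pred [321.4 207.8] [337.7 216.6]
scene 1 0 pred [356.1 210.8] [372.8 219.6]
scene 1 0.006 pred [356.1 208. ] [372.8 216.8]
[323 140  14  42 206] to [336 181]
[338 161  48   4  62] to [385 164]
[123 174  21  16 221] to [143 189]
[207 185  18  15 225] to [224 199]
[144 201  21  17 285] to [164 217]
[329 211  18  10  69] to [346 220]
[355 211  17   8 115] to [371 218]
[307 218   5  12  36] to [311 229]
```

Both pralines match the fully seated prediction from the side camera as well, and the brownie blobs have not moved. Handing in.

```bash
python3 -c "
from rig import ctrl
print(ctrl.read_state()['time_s'],ctrl.close_job())"
```

```text
the job is handed in; nothing more can be done
21.325 None
```

I picked both dark pralines from the mat and put one in each tray pocket, reaching in along the tray's axis. Each was let go about 2–3 mm above the pocket floor, and the job was handed in at 21.3 s of the 64 s allowed.

**Last checks:**
- **Seating:** The wrist and side pictures show both pralines where fully seated, dome-up ones would be, resting against the low wall of their pockets. The scene camera agreed for pocket 1. In pocket 0 the rows fitted, but the praline's outline ran about 8 pixels wide of the prediction, likely the dark rear post in the same patch.
- **Brownies:** All three lie where they were at the start in the scene picture.
- **Force:** Wrist force readings stayed at about 2 N or less, and the gripper ended clear of everything.

**What disagreed:**
- **Fingertips:** The pictures put them about 20 mm farther back than the text says, and about 5 mm off the TCP plane. I went by the pictures and lowered in small steps, watching the force.
- **Checks after release:** By then I had used all 12 picture views, so these were pixel measurements, not pictures I looked at.

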